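Stow the furniture feet and scan the tray

ROBOT

A 6-joint arm with a two-finger parallel gripper is mounted at the origin on the work surface. World frame = base frame: x ahead of the robot, y to its left, z up, the work surface at z = 0. Lengths are in m, angles in rad, forces in N, time in s.
With the tool pointing down it reaches from about 0.3 to 0.775 m from the base axis. Payload 14.6 kg.
Tool frame: the origin (TCP) lies at the very end of the fingers, on their centre line; the grasp point (between the pads) lies 19 mm behind it; z points along the fingers, y is the line along which they close (so a half turn about z gives the same grasp; the last joint's range is limited). The gripper opens to 94 mm and grips with 3 to 60 N. Pads are 16 mm wide; open, the fingers measure 119 mm over their backs; the gripper's body (75 mm by 177 mm) begins 78 mm behind the grasp point.
Start: joints at [-0.067, 0.3, 1.521, -0, 1.321, -0.067], TCP at [0.55, -0, 0.205] pointing down, gripper open.
Joint ranges: [-3.03, 3.03], [-0.79, 2.21], [0.23, 2.52], [-1.04, 4.18], [0, 3.07], [-2.55, 2.55]. Speed limits (rad/s): [2.22, 2.22, 2.57, 3.14, 3.14, 3.14].

INTERFACE

Orientations are given as [roll, pitch, yaw] about the fixed x, y, z axes, in that order (R = Rz(yaw) Ry(pitch) Rx(roll)).
In Python, from station import ctrl gives the robot as it stands.
- The arm moves only by the shell command python3 -m pendant 'ROWS' [OPENING] [FORCE]. ROWS is JSON, a list of rows, each a list of 2 entries, a list of its own where there are three numbers: the shift along the world's x, y, z in cm, then the turn about the world's z in rad. A call has 1 to 20 rows; each row shifts and turns the commanded pose from where the row before left it; what a row does not reach is not made up. A row lasts 1/12 s, in which the tool goes at most 41.7 mm and 7.16 degrees, less where a joint would pass 70% of its speed; a pose out of reach is approached as far as the arm can. A call is refused whole if a number of a shift passes 4.17 or a number of a turn 0.125, either way. A call with a gripper value outside its range is refused whole. OPENING is the opening, from 0 (shut) to 1 (fully open), set as the call begins (- or left out, the last holds). The fingers move at their own pace and stop on an object; FORCE is the grip in N (left out, the last holds). Time passes only in rows, so rows that do not move let the fingers close. It gives the time, the measured TCP pose, the force, the opening and the grip force at its end, in the units of the state.
- ctrl.get_obs(): the state, without advancing time (a new reading comes with each control period).
- ctrl.camera(name): name is "scene" or "side" or "wrist"; returns a dict with "color" (480x640x3 uint8, red, green, blue), "intrinsics" (3x3 intrinsics, pixels), "k1" (the pictures are not rectified: a ray, as slopes to the right and down, at radius r is drawn at 1 + k1 r^2 times it, then the intrinsics apply), "camera_from_world" (4x4, takes a point from world to camera coordinates). Camera axes: x right, y down, z forward; pixel columns grow to the right and rows downward; lengths in m; the calibration is good to about 2 mm. A picture is of the moment at which its call begins. There is no depth.
- ctrl.hand_in(): hands the job in; it is judged then, once.
The state is a dict: "time_s": time; "qpos": joint angles; "joint_vel": joint speeds; "tau": joint torques, N m; "ee_pos": TCP position; "eef_rot": TCP orientation; "force": force on the tool from outside, world axes, zero at the start; "moment": the same for the moment, N m; "grip_width": finger opening in m; "grip_force": force on a finger pad.
Only numpy, scipy, OpenCV 4.12 (cv2) and the standard library are available. Lean on these libraries where they do the work, as an engineer would, in place of code of your own. Each camera call takes 0.05 s, during which the arm holds its last target. There are 200 camera calls.

TASK

Put every furniture foot on the rack into the grey tray, each plate down in a pocket of its own and turned so that its tab lies in the tab slot and it sits flat and fully home. When all are in, take the scanner, aim its beam squarely at the middle of the tray's sloping barcode label from about 10 cm away, hold it still for two seconds, and lay it back flat in its cradle the way it lay. Leave the drawer knob, the hinge and everything else where they are.

Things in the scene. Friction and masses are not known exactly. Their poses are not given: they have to be found in the camera images.
- foot1: black plastic furniture foot, 0.11 kg: mounting plate 60 (x) x 56 (y) x 12 mm high, a flat tab 24 long x 22 wide x 12 mm high going on from the middle of its +x edge, and on the plate a square column 38 x 38 mm, from 12 to 57 mm high (grip it there). Origin: centre of the 60 x 56 plate's underside, z up, x towards the tab. May be absent; all alike
- foot2: black plastic furniture foot, 0.11 kg: mounting plate 60 (x) x 56 (y) x 12 mm high, a flat tab 24 long x 22 wide x 12 mm high going on from the middle of its +x edge, and on the plate a square column 38 x 38 mm, from 12 to 57 mm high (grip it there). Origin: centre of the 60 x 56 plate's underside, z up, x towards the tab. May be absent; all alike
- foot3: black plastic furniture foot, 0.11 kg: mounting plate 60 (x) x 56 (y) x 12 mm high, a flat tab 24 long x 22 wide x 12 mm high going on from the middle of its +x edge, and on the plate a square column 38 x 38 mm, from 12 to 57 mm high (grip it there). Origin: centre of the 60 x 56 plate's underside, z up, x towards the tab. May be absent; all alike
- foot4: black plastic furniture foot, 0.11 kg: mounting plate 60 (x) x 56 (y) x 12 mm high, a flat tab 24 long x 22 wide x 12 mm high going on from the middle of its +x edge, and on the plate a square column 38 x 38 mm, from 12 to 57 mm high (grip it there). Origin: centre of the 60 x 56 plate's underside, z up, x towards the tab. May be absent; all alike
- foot5: black plastic furniture foot, 0.11 kg: mounting plate 60 (x) x 56 (y) x 12 mm high, a flat tab 24 long x 22 wide x 12 mm high going on from the middle of its +x edge, and on the plate a square column 38 x 38 mm, from 12 to 57 mm high (grip it there). Origin: centre of the 60 x 56 plate's underside, z up, x towards the tab. May be absent; all alike
- tray: fixed grey tray 221 (x) x 228 (y) mm, floor 6 mm thick, walls to 16 mm above the underside. Cells 72 mm apart in y, 104 in x: five pockets and, at -x -y, a sloped label holder 60 mm high. Each pocket: 64 x 60 mm, 10 mm deep, plus a 26 mm wide, 27 mm long tab slot from its +x side; feet fit one way only, tab to tray +x, 2 mm play a side; any foot in any pocket. Origin: centre underneath
- pocket1 (a point): centre of the floor of one pocket's 64 x 60 mm part (axes as the tray's): a seated foot has its origin here and its x axis along the tray's x
- pocket2 (a point): centre of the floor of one pocket's 64 x 60 mm part (axes as the tray's): a seated foot has its origin here and its x axis along the tray's x
- pocket3 (a point): centre of the floor of one pocket's 64 x 60 mm part (axes as the tray's): a seated foot has its origin here and its x axis along the tray's x
- pocket4 (a point): centre of the floor of one pocket's 64 x 60 mm part (axes as the tray's): a seated foot has its origin here and its x axis along the tray's x
- pocket5 (a point): centre of the floor of one pocket's 64 x 60 mm part (axes as the tray's): a seated foot has its origin here and its x axis along the tray's x
- label (a point): centre of the white barcode label, 56 x 44 mm, on the tray's label holder, which faces up and to the tray's -y at 45 degrees; z axis: out of the label at right angles; x as the tray's x
- scanner: handheld barcode scanner, 0.22 kg, lying in its cradle: grey body 120 (x) x 44 (y) x 40 mm high (grip across the 44 mm near the middle; mass centre about 5 mm ahead of it) with a black head at the +x end, pitched 45 degrees down, reaching 75 mm high and x = 92 mm. Origin: centre of the grey body's underside, z up, x towards the head
- window (a point): centre of the window in the scanner's nose face, at (80, 0, 27) mm in the scanner's frame; its x axis is the beam, which points 45 degrees down and forward (0.707, 0, -0.707 in the scanner's frame)
- cradle: fixed white cradle for the scanner, 138 (x) x 62 (y) mm: floor 6 mm thick, inside 126 x 50 mm with a rim 8 mm high above the floor. Origin: centre of the underside; a seated scanner has its origin 6 mm above it and its x the same way
- drawer_knob: white ceramic drawer knob, 40 mm across, 36 mm high, standing among the feet; leave it. Origin: centre of its underside
- hinge: folded chrome door hinge, 110 x 44 x 12 mm, lying flat on the rack; leave it. Origin: its middle, underneath
Mind the look-alikes: they are no part of the job. What is shaped like the foot1 but green or purple is not meant.

How it is judged:
By the outcome, as a careful person would: the job done as asked, in the order asked, and still so for the second after the job is handed in, with the robot touching nothing.
Of foot1, foot2, foot3, foot4, foot5 only 3 to 5 are there at a start; the rules pass over those that are not, and their reading is None.
At some moment in a run one of foot1, foot2, foot3, foot4, foot5 may be knocked a few centimetres aside while the robot is not near it.
It also fails if it takes over 210 s, if anything falls off the work surface, if the arm or the gripper's body presses on something with over 40 N, if the wrist force passes 120 N, or if a joint passes its speed limit or range.

## Working session

There is one attempt and no reset: what is moved stays moved. The work goes in short steps, Python scripts to look and compute and a shell command to move; the robot and the scene stay as the last step left them, time stands still between calls to the robot, and variables do not carry over. Pictures are saved under pics/ and viewed, at most 14 in all, crops included, and the job is handed in when it is done.

```bash
ls; mkdir -p pics
cat > h.py <<'E'
import numpy as np, cv2
from station import ctrl
def shot(n,f):
    c=ctrl.camera(n); cv2.imwrite('pics/'+f,c['color'][:,:,::-1]); np.savez('pics/'+f[:-4],**{k:np.array(c[k]) for k in c}); return c
def load(f): return dict(np.load('pics/'+f+'.npz'))
def ray(c,uv):
    K=c['intrinsics'];k1=float(c['k1']);D=np.array([k1,0,0,0,0.])
    p=cv2.undistortPoints(np.array(uv,float).reshape(-1,1,2),K,D).reshape(-1,2)
    T=c['camera_from_world'];R=T[:3,:3];o=-R.T@T[:3,3]
    return o,np.c_[p,np.ones(len(p))]@R
def onz(c,uv,z):
    o,d=ray(c,uv); return o+d*((z-o[2])/d[:,2])[:,None]
def proj(c,P):
    T=c['camera_from_world'];q=np.array(P,float).reshape(-1,3)@T[:3,:3].T+T[:3,3];s=q[:,:2]/q[:,2:]
    s=s*(1+float(c['k1'])*(s**2).sum(1))[:,None]; K=c['intrinsics']
    return np.c_[s,np.ones(len(s))]@K[:2].T
E
python3 - <<'E'
from h import *
for n in ['scene','side','wrist']:
    c=shot(n,n+'0.png'); T=c['camera_from_world'];print(n,c['k1'],np.round(c['intrinsics'],1).tolist(),np.round(-T[:3,:3].T@T[:3,3],3),np.round(T[2,:3],2))
print(ctrl.get_obs())
E
```

```text
pics
scene -0.00023883782424108607 [[506.9, 0.0, 314.4], [0.0, 506.9, 237.7], [0.0, 0.0, 1.0]] [ 1.1   -0.02   0.931] [-0.58 -0.01 -0.81]
side -0.0004537681556130498 [[471.5, 0.0, 314.8], [0.0, 471.5, 234.8], [0.0, 0.0, 1.0]] [0.331 0.889 0.722] [ 0.12 -0.8  -0.58]
wrist -0.06191077775555573 [[340.7, 0.0, 322.7], [0.0, 340.7, 244.7], [0.0, 0.0, 1.0]] [0.55  0.074 0.384] [-0.   -0.25 -0.97]
{'time_s': 0.15, 'qpos': array([-6.66095787e-02,  3.00334129e-01,  1.52142631e+00, -2.04225591e-05,
        1.32070964e+00, -6.66241330e-02]), 'joint_vel': array([-0.00057413, -0.00265788, -0.00271168, -0.00068172, -0.00042125,
       -0.00086461]), 'tau': array([-2.50185103e-04, -5.31960297e+01, -3.52822959e+01,  7.07691838e-02,
        2.35654798e-02, -3.66386917e-05]), 'ee_pos': array([ 5.49801170e-01, -3.05129721e-07,  2.05026942e-01]), 'eef_rot': array([-3.14071585e+00, -3.86757738e-05,  1.57081593e+00]), 'force': array([-0.16559126, -0.26617115, -0.45813559]), 'moment': array([-0.01495073, -0.01384657,  0.00104365]), 'grip_force': 0.0, 'grip_width': 0.09392641581899643}
```

View pics/scene0.png

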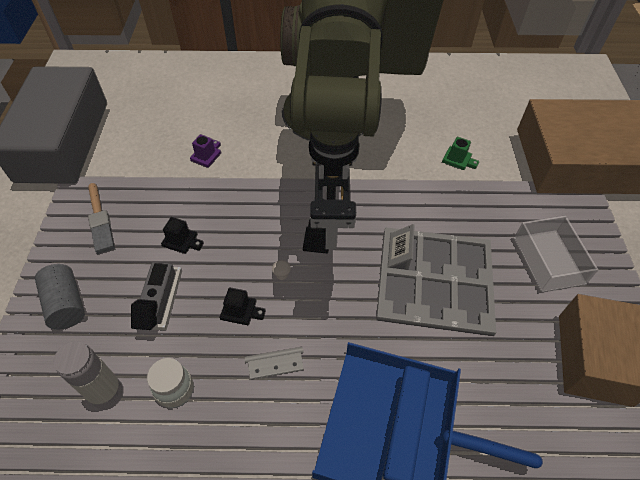

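View pics/side0.png

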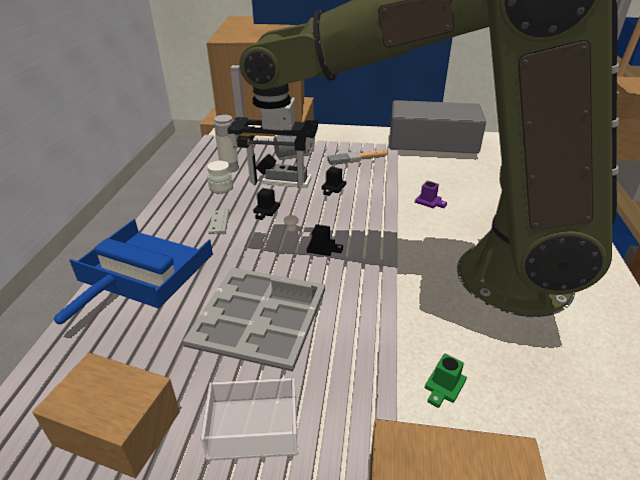

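View pics/wrist0.png

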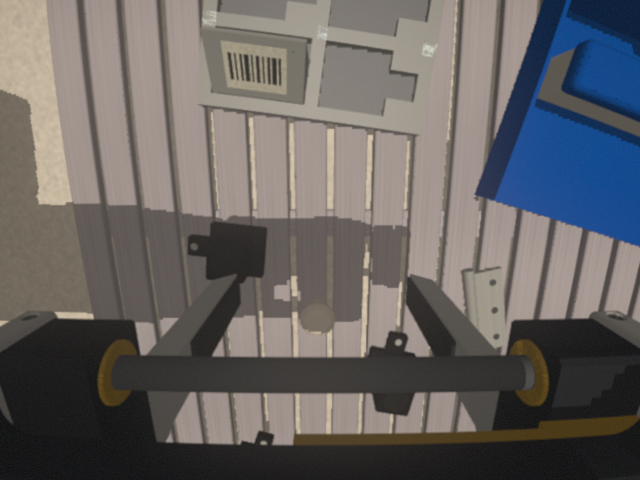

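Run:
```python
from h import *
a=cv2.imread('pics/scene0.png');b=cv2.imread('pics/side0.png')
A=cv2.resize(a[200:340,370:505],None,fx=3,fy=3,interpolation=cv2.INTER_CUBIC)
B=cv2.resize(b[255:375,175:335],None,fx=2.4,fy=2.4,interpolation=cv2.INTER_CUBIC)
o=np.zeros((420,800,3),'u1');o[:A.shape[0],:A.shape[1]]=A;o[:B.shape[0],410:410+B.shape[1]]=B
cv2.imwrite('pics/tray0.png',o)
```

```text
(no output)
```

View pics/tray0.png

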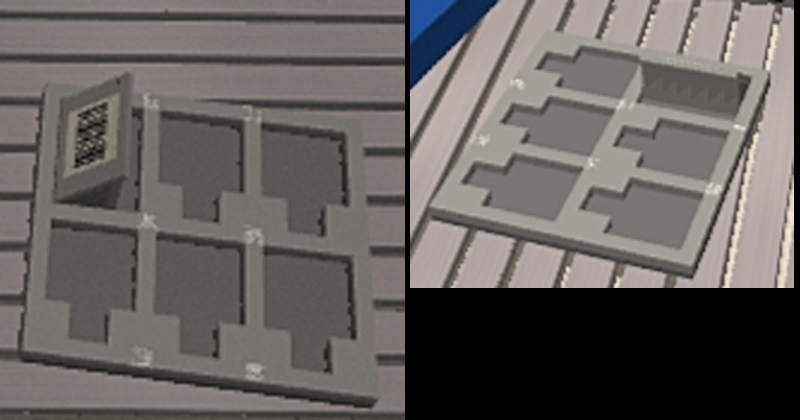

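Run:
```python
from h import *
c=load('scene0');np.set_printoptions(precision=3,suppress=True)
n=['tray1','tray2','tray3','tray4','footA','footB','footC','knob','hinge','cradle']
uv=[(386,229),(490,236),(495,332),(377,321),(180,245),(238,312),(316,250),(282,275),(275,365),(158,300)]
for z in (0,.016,.03):
  print(z);[print(a,p) for a,p in zip(n,onz(c,uv,z)[:,:2])]
w=load('wrist0');print(onz(w,[(202,105),(420,133)],.016),onz(w,[(237,250),(391,380)],.012))
s=load('side0');print(onz(s,[(325,275),(292,366),(184,345)],.016))
```

```text
0
tray1 [0.405 0.132]
tray2 [0.421 0.367]
tray3 [0.658 0.332]
tray4 [0.637 0.099]
footA [ 0.456 -0.332]
footB [ 0.621 -0.185]
footC [ 0.465 -0.027]
knob [ 0.531 -0.099]
hinge [ 0.733 -0.102]
cradle [ 0.596 -0.354]
0.016
tray1 [0.417 0.13 ]
tray2 [0.433 0.36 ]
tray3 [0.666 0.326]
tray4 [0.645 0.096]
footA [ 0.467 -0.326]
footB [ 0.629 -0.182]
footC [ 0.476 -0.027]
knob [ 0.541 -0.098]
hinge [ 0.739 -0.101]
cradle [ 0.605 -0.348]
0.03
tray1 [0.427 0.127]
tray2 [0.443 0.354]
tray3 [0.672 0.321]
tray4 [0.652 0.095]
footA [ 0.477 -0.322]
footB [ 0.637 -0.179]
footC [ 0.486 -0.027]
knob [ 0.55  -0.097]
hinge [ 0.745 -0.099]
cradle [ 0.612 -0.343]
[[0.426 0.126 0.016]
 [0.651 0.098 0.016]] [[ 0.452 -0.03   0.012]
 [ 0.637 -0.202  0.012]]
[[0.433 0.068 0.016]
 [0.461 0.333 0.016]
 [0.679 0.311 0.016]]
```

```bash
python3 -m pendant '[[[0,1,4],0],[[0,1,4],0],[[0,1,0],0],[[0,1,0],0],[[0,1,0],0],[[0,0,0],0],[[0,0,0],0],[[0,0,0],0]]'
python3 - <<'E'
from h import *
shot('wrist','w1.png')
E
```

```text
time_s: 0.82
ee_pos: [0.5498, 0.0498, 0.2845]
eef_rot: [-3.14, 0.0, 1.571]
force: [0.4, 0.2, 0.2]
grip_width: 0.0936
grip_force: 0.0
```

View pics/w1.png

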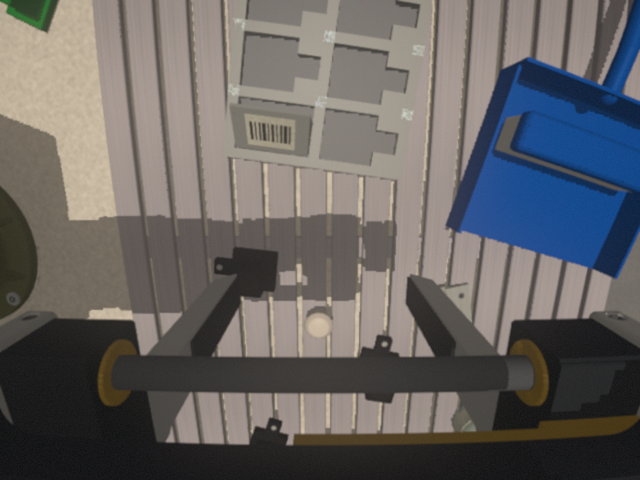

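```bash
python3 -m pendant '[[[0,3,0],0],[[0,3,0],0],[[0,2,0],0],[[0,2,0],0],[[0,0,0],0],[[0,0,0],0],[[0,0,0],0]]'
python3 - <<'E'
from h import *
shot('wrist','w2.png')
E
python3 -m pendant '[[[0,-3.5,0],0],[[0,-3.5,0],0],[[0,-3.5,0],0],[[0,-3.5,0],0],[[0,-3.5,0],0],[[0,-3.5,0],0],[[0,-3.5,0],0],[[0,-3.5,0],0],[[0,-3.5,0],0],[[0,-3.5,0],0],[[0,-3.5,0],0],[[0,-3.5,0],0],[[0,-3.5,0],0],[[0,0,0],0],[[0,0,0],0],[[0,0,0],0]]'
python3 - <<'E'
from h import *
shot('wrist','w3.png');shot('scene','scene3.png')
a=cv2.imread('pics/w2.png')[:330,140:520];b=cv2.imread('pics/w3.png')[:330,120:560]
cv2.imwrite('pics/v.png',np.vstack([cv2.resize(a[:300],(400,300)),cv2.resize(b[:300],(400,300))]))
cv2.imwrite('pics/v.png',np.hstack([a,b])[:,:800])
E
```

```text
time_s: 1.45
ee_pos: [0.5501, 0.1491, 0.2852]
eef_rot: [-3.141, 0.0, 1.57]
force: [0.2, -0.0, 0.1]
grip_width: 0.094
grip_force: 0.0
time_s: 2.83
ee_pos: [0.5495, -0.3053, 0.2854]
eef_rot: [-3.141, -0.0, 1.57]
force: [0.2, 0.2, -0.1]
grip_width: 0.0942
grip_force: 0.0
```

View pics/v.png

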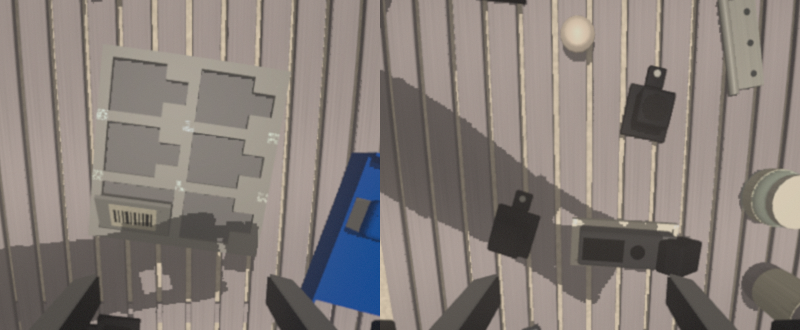

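```bash
cat >> h.py <<'E'
def quad(m):
    cs,_=cv2.findContours(m.astype('u1'),cv2.RETR_EXTERNAL,cv2.CHAIN_APPROX_NONE); return max(cs,key=cv2.contourArea)
def tri(c1,p1,c2,p2):
    o1,d1=ray(c1,[p1]);o2,d2=ray(c2,[p2]);d1=d1[0];d2=d2[0]
    t=np.linalg.lstsq(np.c_[d1,-d2],o2-o1,rcond=None)[0]
    a=o1+t[0]*d1;b=o2+t[1]*d2; return (a+b)/2,np.linalg.norm(a-b)
E
python3 - <<'E'
from h import *
np.set_printoptions(precision=4,suppress=True)
out=[]
for f,(x0,x1,y0,y1) in [('w2',(200,470,20,275)),('scene0',(365,510,215,345)),('side0',(170,340,255,380))]:
    c=load(f);im=c['color'].astype(int);print(f,[im[v,u] for u,v in {'w2':[(327,75),(340,150),(180,100)],'scene0':[(436,290),(385,300),(440,210)],'side0':[(260,290),(290,360),(350,340)]}[f]])
    h=cv2.blur(c['color'],(3,3)).astype(int)
    m=np.zeros(im.shape[:2],'u1'); d=h[:,:,0]-h[:,:,2]+(h[:,:,0]-h[:,:,1])
    m[y0:y1,x0:x1]=(d<4)[y0:y1,x0:x1]*255
    m=cv2.morphologyEx(m,cv2.MORPH_OPEN,np.ones((5,5)))
    q=quad(m);print(cv2.contourArea(q),cv2.approxPolyDP(cv2.convexHull(q),5,True).reshape(-1,2).tolist())
    out.append(cv2.resize(m[y0:y1,x0:x1],(260,260)))
cv2.imwrite('pics/m.png',np.hstack(out))
E
```

```text
w2 [array([169, 163, 151]), array([134, 130, 124]), array([160, 148, 142])]
684.0 [[469, 224], [469, 274], [447, 274]]
scene0 [array([91, 88, 87]), array([121, 117, 113]), array([129, 119, 117])]Traceback (most recent call last):
  File "<stdin>", line 10, in <module>
  File "h.py", line 18, in quad
    cs,_=cv2.findContours(m.astype('u1'),cv2.RETR_EXTERNAL,cv2.CHAIN_APPROX_NONE); return max(cs,key=cv2.contourArea)
                                                                                          ~~~^^^^^^^^^^^^^^^^^^^^^^^^
ValueError: max() iterable argument is empty
```

```bash
cat > t.py <<'E'
from h import *
np.set_printoptions(precision=4,suppress=True)
out=[];Q={}
for f,(x0,x1,y0,y1) in [('w2',(215,450,20,275)),('scene0',(365,510,215,345)),('side0',(170,340,255,380))]:
    c=load(f);h=cv2.GaussianBlur(c['color'],(5,5),0).astype(float)
    r=h[:,:,0]/h[:,:,1]
    m=np.zeros(r.shape,'u1'); m[y0:y1,x0:x1]=(r<1.055)[y0:y1,x0:x1]*255
    m=cv2.morphologyEx(m,cv2.MORPH_OPEN,np.ones((5,5)))
    q=quad(m);k=cv2.drawContours(m*0,[q],-1,255,-1)
    k=cv2.morphologyEx(k,cv2.MORPH_OPEN,np.ones((25,25))) if f!='side0' else k
    hull=cv2.convexHull(quad(k))
    p=cv2.approxPolyDP(hull,6,True).reshape(-1,2);print(f,cv2.contourArea(hull),p.tolist())
    v=c['color'][:,:,::-1].copy();cv2.polylines(v,[p],1,(0,0,255),1)
    out.append(cv2.resize(v[y0:y1,x0:x1],(266,400)))
cv2.imwrite('pics/m.png',np.hstack(out))
E
python3 t.py
```

```text
w2 32178.0 [[243, 48], [425, 71], [399, 230], [370, 245], [296, 242], [232, 203]]
scene0 10511.5 [[385, 230], [489, 239], [494, 331], [380, 319]]
side0 9539.0 [[231, 268], [324, 284], [294, 367], [183, 345]]
```

View pics/m.png

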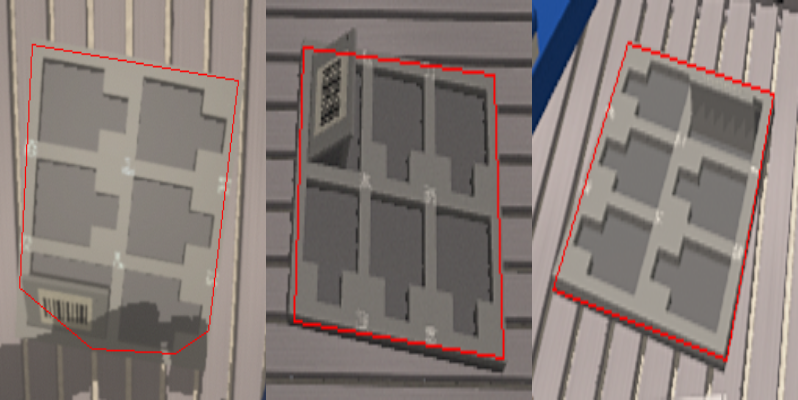

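```bash
cat > t2.py <<'E'
from h import *
np.set_printoptions(precision=4,suppress=True)
w=load('w2');s=load('scene0');d=load('side0')
print(tri(w,(243,48),s,(489,239)),tri(w,(425,71),s,(494,331)),tri(w,(243,48),d,(294,367)),tri(w,(425,71),d,(183,345)),tri(s,(385,230),d,(324,284)))
# subpixel edges in w2 by colour-ratio crossing
im=cv2.GaussianBlur(w['color'],(3,3),0).astype(float);r=im[:,:,0]/im[:,:,1]
def edge(a,b,n=40,half=8):
    a=np.array(a,float);b=np.array(b,float);t=(b-a)/np.linalg.norm(b-a);nr=np.array([t[1],-t[0]]) # outward
    P=[]
    for f in np.linspace(.08,.92,n):
        p=a+f*(b-a);k=np.arange(-half,half+.01,.25);q=p+k[:,None]*nr
        v=cv2.remap(r.astype('f4'),q[:,:1].astype('f4'),q[:,1:].astype('f4'),1).ravel()
        i=np.argmax([v[j+1:j+13].mean()-v[j-12:j].mean() if 12<=j<len(v)-13 else -9 for j in range(len(v))]);P.append(q[i])
    P=np.array(P)
    for _ in range(3):
        l=cv2.fitLine(P.astype('f4'),cv2.DIST_HUBER,0,.01,.01).ravel();e=abs((P-l[2:])@[-l[1],l[0]]);P=P[e<max(1,2*np.median(e))]
    return l,len(P),e.mean()
E_=[edge((243,48),(425,71)),edge((425,71),(399,230)),edge((232,203),(243,48))]
for e in E_: print(e)
def X(l,m): A=np.array([[-l[1],l[0]],[-m[1],m[0]]]);return np.linalg.solve(A,[A[0]@l[2:],A[1]@m[2:]])
tl=X(E_[2][0],E_[0][0]);tr=X(E_[0][0],E_[1][0]);print(tl,tr)
for z in (.016,.022,.028,.034):
    a,b=onz(w,[tl,tr],z);l=[onz(w,[e[0][2:]-60*e[0][:2],e[0][2:]+60*e[0][:2]],z)[:,:2] for e in E_]
    ang=[np.degrees(np.arctan2(*(p[1]-p[0])[::-1])) for p in l]
    print(z,a,b,np.linalg.norm(a-b),ang, [abs(np.cross(l[1][1]-l[1][0],q-l[1][0])/np.linalg.norm(l[1][1]-l[1][0])) for q in l[2]])
E
python3 t2.py 2>/dev/null
```

```text
(array([0.4597, 0.3448, 0.0416]), np.float64(0.00156634514279247)) (array([0.6709, 0.3205, 0.0313]), np.float64(0.0029361633956183275)) (array([0.4559, 0.3467, 0.0307]), np.float64(0.0028452127492924646)) (array([0.673 , 0.3227, 0.0293]), np.float64(0.002230721800155952)) (array([0.4307, 0.123 , 0.0348]), np.float64(0.005770497809322701))
(array([  0.9895,   0.1446, 334.4114,  56.2446], dtype=float32), 40, np.float64(0.2583686281837452))
(array([  0.1819,  -0.9833, 418.5416, 135.7469], dtype=float32), 40, np.float64(0.1991497524497766))
(array([  0.0816,  -0.9967, 235.7918, 122.0235], dtype=float32), 40, np.float64(0.30667654914120035))
[242.2811  42.7777] [430.6465  70.3116]
0.016 [0.4534 0.3572 0.016 ] [0.6825 0.3264 0.016 ] 0.23118107609957994 [np.float64(-7.684343027834581), np.float64(82.39026586179023), np.float64(82.07359227337238)] [np.float64(0.23186489379157227), np.float64(0.2310579404367841)]
0.022 [0.4547 0.3554 0.022 ] [0.6808 0.325  0.022 ] 0.22808670138712803 [np.float64(-7.68434302783457), np.float64(82.39026586179021), np.float64(82.07359227337238)] [np.float64(0.22876136613195994), np.float64(0.22796521390370567)]
0.028 [0.456  0.3536 0.028 ] [0.679  0.3236 0.028 ] 0.224992326674676 [np.float64(-7.684343027834587), np.float64(82.39026586179024), np.float64(82.07359227337237)] [np.float64(0.2256578384723476), np.float64(0.22487248737062704)]
0.034 [0.4573 0.3518 0.034 ] [0.6772 0.3223 0.034 ] 0.2218979519622242 [np.float64(-7.684343027834577), np.float64(82.39026586179023), np.float64(82.07359227337237)] [np.float64(0.22255431081273522), np.float64(0.22177976083754858)]
```

```bash
cat >> h.py <<'E'
TC=np.array([.5521,.2241]);TY=np.radians(-7.65);TZ=.018
def tw(p):
    p=np.atleast_2d(p);R=np.array([[np.cos(TY),-np.sin(TY)],[np.sin(TY),np.cos(TY)]])
    return np.c_[p[:,:2]@R.T+TC,p[:,2]+TZ]
E
cat > ov.py <<'E'
from h import *
out=[]
for f,(x0,x1,y0,y1) in [('w2',(215,450,20,275)),('scene0',(365,510,215,345)),('side0',(170,340,255,380))]:
    c=load(f);s=4 if f!='w2' else 2;im=cv2.resize(c['color'][y0:y1,x0:x1,::-1],None,fx=s,fy=s,interpolation=2)
    def pl(P,col): 
        q=((proj(c,tw(P))-[x0,y0]+.5)*s*16).astype(int);cv2.polylines(im,[q],1,col,1,cv2.LINE_AA,4)
    pl([(-.1105,-.114,.016),(.1105,-.114,.016),(.1105,.114,.016),(-.1105,.114,.016)],(0,0,255))
    for px in (-.0655,.0385):
        for py in (-.072,0,.072):
            if px<0 and py<0: continue
            for z,col in ((.016,(0,255,0)),(.006,(255,255,0))):
                pl([(px+a,py+b,z) for a,b in [(-.032,-.03),(.032,-.03),(.032,-.013),(.059,-.013),(.059,.013),(.032,.013),(.032,.03),(-.032,.03)]],col)
    out.append(cv2.resize(im,(int(im.shape[1]*520/im.shape[0]*.8) if f!='side0' else 300, 520)) if 0 else im)
o=np.zeros((600,800,3),'u1')
a=cv2.resize(out[0],None,fx=.6,fy=.6) if 0 else out[0]
o[:510,:470]=a
b=cv2.resize(out[1],None,fx=.55,fy=.55,interpolation=cv2.INTER_AREA);o[:b.shape[0],475:475+b.shape[1]]=b
d=cv2.resize(out[2],None,fx=.47,fy=.47,interpolation=cv2.INTER_AREA);o[300:300+d.shape[0],475:475+d.shape[1]]=d
cv2.imwrite('pics/ov.png',o)
E
python3 ov.py
```

```text
(no output)
```

View pics/ov.png

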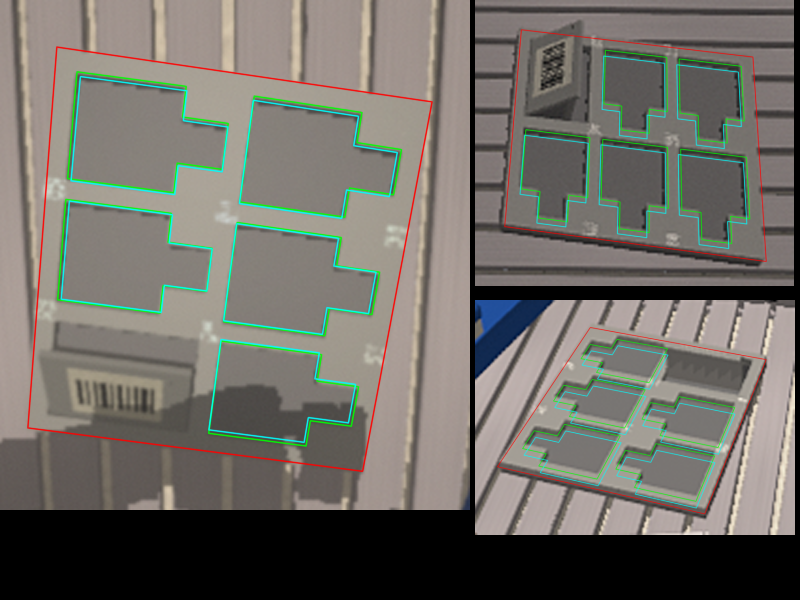

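```bash
cat > foot.py <<'E'
from h import *
import sys
np.set_printoptions(precision=4,suppress=True)
def foot(f,x,y,z=.030,snap=True):
    c=shot('wrist',f+'.png') if snap else load(f)
    g=c['color'].max(2);u,v=proj(c,[(x,y,z)])[0]
    m=(g<75).astype('u1')*255; m=cv2.morphologyEx(m,cv2.MORPH_CLOSE,np.ones((7,7)))
    cs,_=cv2.findContours(m,cv2.RETR_EXTERNAL,cv2.CHAIN_APPROX_NONE)
    cs=[k for k in cs if cv2.contourArea(k)>800]
    q=min(cs,key=lambda k:-cv2.pointPolygonTest(k,(float(u),float(v)),True))
    P=onz(c,q.reshape(-1,2),z)[:,:2]
    # metric mask 0.5 mm/px
    o=P.min(0)-.01;k=((P-o)*2000).round().astype(np.int32)
    M=np.zeros((k.max(0)+20)[::-1],'u1');cv2.fillPoly(M,[k],255)
    pl=cv2.morphologyEx(M,cv2.MORPH_OPEN,cv2.getStructuringElement(cv2.MORPH_ELLIPSE,(71,71)))
    (ctr,wh,a)=cv2.minAreaRect(quad(pl))
    t=cv2.subtract(M,cv2.dilate(pl,np.ones((9,9))));n,L,S,C=cv2.connectedComponentsWithStats(t);i=1+S[1:,4].argmax()
    ctr=np.array(ctr);d=C[i]-ctr
    cam=-c['camera_from_world'][:3,:3].T@c['camera_from_world'][:3,3]
    angs=[np.radians(a+90*j) for j in range(4)];yaw=max(angs,key=lambda t_:d@[np.cos(t_),np.sin(t_)])
    print('centre',ctr/2000+o,'wh',np.array(wh)/2000,'yaw',np.degrees(yaw)%360,'tabdir',np.degrees(np.arctan2(d[1],d[0])),'tabdist',np.linalg.norm(d)/2000,'cam',cam)
    e=np.array([np.cos(yaw),np.sin(yaw)]);E=np.array([e,[-e[1],e[0]]])
    Q=(P-(ctr/2000+o))@E.T
    # edges by percentiles
    s=abs(Q[:,1])<.02; b=Q[s&(Q[:,0]<0),0]; 
    tip=Q[(abs(Q[:,1])<.009)&(Q[:,0]>0),0]; sd=Q[abs(Q[:,0])<.025]
    print('back',np.median(b),'tip',np.median(tip),'sides',np.median(sd[sd[:,1]<0,1]),np.median(sd[sd[:,1]>0,1]))
    x0=(np.median(b)+np.median(tip))/2-.012; y0=(np.median(sd[sd[:,1]<0,1])+np.median(sd[sd[:,1]>0,1]))/2
    print('origin',ctr/2000+o+np.array([x0,y0])@E)
if __name__=='__main__':
    foot(sys.argv[1],float(sys.argv[2]),float(sys.argv[3]),snap=len(sys.argv)<5)
E
python3 foot.py w3 .63 -.19 0; python3 foot.py w3 .46 -.33 0
python3 -m pendant '[[[3,1,0],0],[[3,1,0],0],[[2.7,1,0],0],[[0,0,0],0],[[0,0,0],0],[[0,0,0],0]]'; python3 foot.py w4 .63 -.19
```

```text
centre [ 0.6284 -0.1785] wh [0.0627 0.0544] yaw 79.2156982421875 tabdir 79.32011331152502 tabdist 0.04196886688082165 cam [ 0.5496 -0.2315  0.4644]
back -0.03126346931812977 tip 0.05098734783725656 sides -0.02703978212902941 0.026964972691128016
origin [ 0.6281 -0.1806]
centre [ 0.4592 -0.3251] wh [0.0704 0.0554] yaw 72.34986877441406 tabdir 71.34870801055146 tabdist 0.04426605107381668 cam [ 0.5496 -0.2315  0.4644]
back -0.034985690443786466 tip 0.051854452920933325 sides -0.02752385209572422 0.027238931407209465
origin [ 0.4582 -0.3285]
time_s: 3.43
ee_pos: [0.6368, -0.2745, 0.2856]
eef_rot: [-3.142, 0.0, 1.572]
force: [-1.1, -0.1, -0.3]
grip_width: 0.0942
grip_force: 0.0
centre [ 0.629  -0.1781] wh [0.0613 0.0523] yaw 77.90524291992188 tabdir 78.70480373337064 tabdist 0.04107204602025133 cam [ 0.6367 -0.2006  0.4647]
back -0.03050962497119878 tip 0.04875279752207137 sides -0.026021959117801564 0.02607498344511259
origin [ 0.6284 -0.1809]
```

```bash
python3 -m pendant '[[[-0.07,0.78,-1.4],0.1142],[[-0.07,0.78,-1.4],0.1142],[[-0.07,0.78,-1.4],0.1142],[[-0.07,0.78,-1.4],0.1142],[[-0.07,0.78,-1.4],0.1142],[[-0.07,0.78,-1.4],0.1142],[[-0.07,0.78,-1.4],0.1142],[[-0.07,0.78,-1.4],0.1142],[[-0.07,0.78,-1.4],0.1142],[[-0.07,0.78,-1.4],0.1142],[[-0.07,0.78,-1.4],0.1142],[[-0.07,0.78,-1.4],0.1142],[[0,0,0],0],[[0,0,0],0],[[0,0,0],0]]' 1 20
python3 - <<'E'
from h import *
c=shot('scene','s5.png');d=shot('side','d5.png')
a=c['color'][230:350,190:310,::-1];b=d['color'][150:250,210:370,::-1]
cv2.imwrite('pics/v5.png',np.hstack([cv2.resize(a,(400,400),interpolation=2),cv2.resize(b,(400,400),interpolation=2)]))
E
```

```text
time_s: 4.73
ee_pos: [0.6288, -0.1822, 0.119]
eef_rot: [-3.141, 0.002, 2.937]
force: [0.1, 0.1, 1.0]
grip_width: 0.0942
grip_force: 0.0
```

View pics/v5.png

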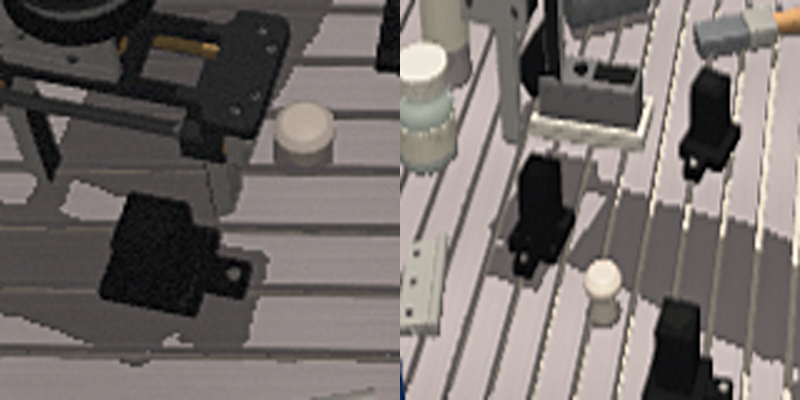

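```bash
python3 -m pendant '[[[0,0.1,-2],0],[[0,0,-2],0],[[0,0,-1.5],0],[[0,0,-1.5],0],[[0,0,-1],0],[[0,0,-0.2],0],[[0,0,0],0],[[0,0,0],0]]' 1 20; python3 -m pendant '[[[0,0,0],0],[[0,0,0],0],[[0,0,0],0],[[0,0,0],0],[[0,0,0],0],[[0,0,0],0],[[0,0,0],0],[[0,0,0],0]]' 0 25
```

```text
time_s: 5.5
ee_pos: [0.6291, -0.1807, 0.0365]
eef_rot: [-3.141, 0.001, 2.941]
force: [0.6, 0.0, 0.2]
grip_width: 0.0938
grip_force: 0.0
time_s: 6.17
ee_pos: [0.6286, -0.1804, 0.0355]
eef_rot: [-3.142, -0.0, 2.941]
force: [0.6, -0.1, 0.1]
grip_width: 0.0441
grip_force: 0.0
```

```bash
python3 -m pendant '[[[0,0,0],0],[[0,0,0],0],[[0,0,0],0],[[0,0,0],0],[[0,0,0],0]]' 0 25;python3 -m pendant '[[[0,0,1],0],[[0,0,2],0],[[0,0,3],0],[[0,0,3],0],[[0,0,3],0],[[0,0,0],0],[[0,0,0],0]]'
```

```text
time_s: 6.58
ee_pos: [0.6286, -0.1804, 0.0354]
eef_rot: [3.142, 0.0, 2.941]
force: [-0.1, -0.3, 0.4]
grip_width: 0.0379
grip_force: 25.0
time_s: 7.17
ee_pos: [0.6292, -0.1806, 0.1578]
eef_rot: [-3.141, 0.004, 2.941]
force: [-0.4, -0.2, -1.1]
grip_width: 0.0375
grip_force: 25.0
```

```bash
python3 -m pendant '[[[-0.22,3.3,0],-0.1157],[[-0.22,3.6,0],-0.1157],[[-0.22,3.6,0],-0.1157],[[-0.22,3.6,0],-0.1157],[[-0.22,3.6,0],-0.1157],[[-0.22,3.6,0],-0.1157],[[-0.22,3.6,0],-0.1157],[[-0.22,3.6,0],-0.1157],[[-0.22,3.6,0],-0.1157],[[-0.22,3.6,0],-0.1157],[[-0.22,3.6,0],-0.1157],[[-0.22,3.6,0],-0.1157],[[-0.22,3.6,0],-0.1157],[[0,0,0],0],[[0,0,0],0],[[0,0,0],0]]'
```

```text
time_s: 8.5
ee_pos: [0.5996, 0.284, 0.1543]
eef_rot: [-3.14, 0.001, 1.439]
force: [-0.0, -1.1, -0.2]
grip_width: 0.0378
grip_force: 25.0
```

```bash
python3 -m pendant '[[[0,0.4,0],0],[[0,0.23,-2],0],[[0,0,-3],0],[[0,0,-3],0],[[0,0,-1.7],0],[[0,0,0],0],[[0,0,0],0],[[0,0,0],0]]'
```

```text
time_s: 9.17
ee_pos: [0.6009, 0.2907, 0.0602]
eef_rot: [3.14, -0.001, 1.437]
force: [0.5, -0.2, -0.9]
grip_width: 0.0375
grip_force: 25.0
```

```bash
python3 -m pendant '[[[-0.1,0,-0.4],0],[[0,0,-0.3],0],[[0,0,-0.3],0],[[0,0,-0.2],0],[[0,0,0],0],[[0,0,0],0]]';python3 -m pendant '[[[0,0,-0.3],0],[[0,0,-0.2],0],[[0,0,-0.2],0],[[0,0,0],0],[[0,0,0],0]]'
```

```text
time_s: 9.67
ee_pos: [0.5996, 0.2911, 0.0493]
eef_rot: [3.139, -0.001, 1.437]
force: [-8.3, -4.3, 18.8]
grip_width: 0.0379
grip_force: 25.0
time_s: 10.08
ee_pos: [0.6007, 0.2917, 0.0462]
eef_rot: [3.136, -0.003, 1.437]
force: [-21.2, -8.8, 47.4]
grip_width: 0.0376
grip_force: 47.3
```

```bash
python3 -m pendant '[[[0,0,1],0],[[0,0,0.8],0],[[0,0,0],0],[[0,0,0],0],[[0,0,0],0]]'
python3 - <<'E'
from h import *
w=shot('wrist','w6.png');c=shot('scene','s6.png');d=shot('side','d6.png')
a=c['color'][220:340,375:505,::-1];b=d['color'][250:380,160:330,::-1];e=w['color'][180:480,140:500,::-1]
o=np.zeros((600,800,3),'u1')
o[:360,:390]=cv2.resize(a,(390,360),interpolation=2);o[:310,395:800]=cv2.resize(b,(405,310),interpolation=2);o[315:600,395:737]=cv2.resize(e,(342,285))
cv2.imwrite('pics/v6.png',o)
E
```

```text
time_s: 10.5
ee_pos: [0.5987, 0.2908, 0.0566]
eef_rot: [-3.141, 0.001, 1.437]
force: [-0.1, 0.5, -0.9]
grip_width: 0.0376
grip_force: 40.1
```

View pics/v6.png

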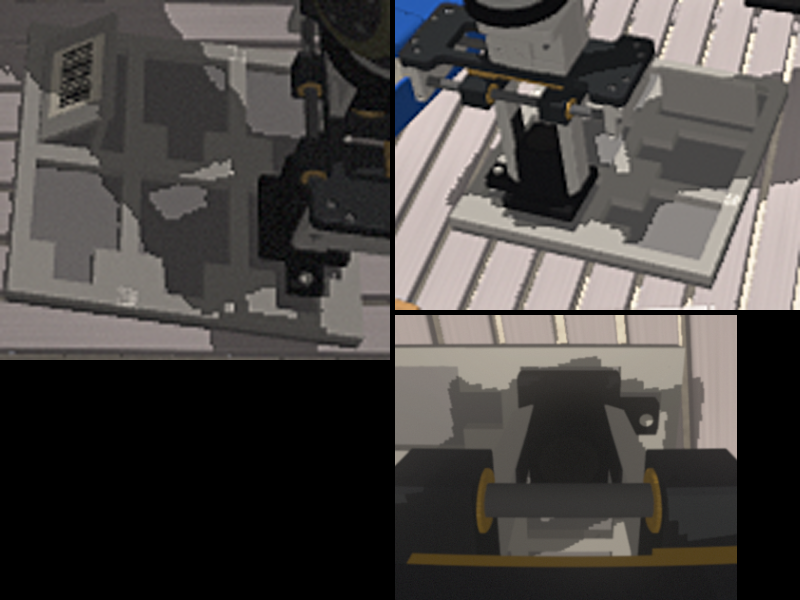

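Run:
```python
from h import *
np.set_printoptions(precision=4,suppress=True)
w=load('w6');g=w['color'].astype(int);m=g.max(2)
# column profiles for tray edge and foot edge
for u in (300,315,330,345): print(u,m[205:262:1,u].tolist())
for v in (262,270,278): print(v,m[v,385:470].tolist())
```

```text
300 [179, 180, 179, 180, 171, 129, 99, 99, 110, 145, 169, 176, 177, 175, 173, 176, 175, 175, 174, 175, 174, 172, 172, 172, 174, 172, 175, 173, 168, 143, 107, 90, 83, 70, 57, 56, 58, 56, 58, 55, 57, 55, 56, 54, 54, 54, 53, 52, 51, 52, 50, 50, 48, 49, 50, 51, 48]
315 [221, 221, 223, 217, 171, 115, 95, 98, 111, 146, 170, 175, 176, 176, 176, 175, 174, 175, 174, 174, 174, 173, 172, 172, 175, 165, 131, 107, 100, 93, 87, 86, 84, 66, 57, 56, 57, 53, 54, 53, 56, 52, 52, 54, 52, 52, 53, 50, 51, 50, 50, 51, 48, 46, 49, 45, 45]
330 [178, 177, 177, 179, 170, 127, 97, 98, 112, 147, 169, 177, 175, 177, 176, 175, 175, 174, 174, 175, 168, 133, 108, 106, 103, 104, 104, 104, 101, 90, 84, 86, 82, 65, 58, 56, 55, 54, 55, 53, 54, 53, 54, 49, 52, 51, 50, 50, 49, 49, 48, 49, 47, 48, 47, 45, 47]
345 [181, 181, 181, 184, 172, 130, 98, 98, 111, 146, 171, 176, 176, 176, 175, 175, 175, 177, 168, 134, 110, 104, 106, 104, 103, 103, 102, 106, 101, 94, 86, 87, 84, 68, 57, 54, 52, 56, 57, 55, 54, 51, 52, 53, 53, 51, 50, 51, 50, 53, 48, 47, 49, 48, 44, 47, 47]
262 [81, 81, 80, 82, 83, 82, 82, 82, 82, 83, 84, 83, 83, 8
[... 388 characters left out ...]
 48, 48, 47, 50, 49, 49, 49, 49, 51, 50, 50, 49, 51, 51, 47, 49, 53, 62, 80, 83, 88, 97, 100, 98, 97, 100, 100, 99, 101, 100, 100, 100, 102, 100, 101, 99, 101, 100, 100, 100, 102, 105, 110, 122, 126, 127, 128, 130, 131, 124, 101, 89, 90, 89, 94, 98, 105, 103, 106, 110, 111, 110, 108, 108, 105, 115, 147, 180, 186, 186, 183]
278 [44, 44, 45, 42, 45, 43, 47, 44, 43, 46, 46, 43, 47, 44, 46, 47, 48, 48, 50, 46, 46, 48, 50, 48, 49, 47, 46, 46, 48, 47, 48, 46, 53, 71, 90, 98, 98, 98, 99, 99, 99, 98, 99, 101, 100, 99, 99, 100, 99, 99, 101, 98, 99, 100, 102, 105, 107, 120, 130, 131, 130, 131, 131, 126, 107, 91, 88, 90, 93, 99, 102, 102, 104, 107, 108, 108, 115, 143, 171, 178, 180, 183, 184, 189, 184]
```

Run:
```python
from h import *
np.set_printoptions(precision=4,suppress=True)
w=load('w6');R=np.array([[np.cos(TY),-np.sin(TY)],[np.sin(TY),np.cos(TY)]])
def L(uv,z): return (onz(w,[uv],z)[0,:2]-TC)@R
for n,uv,z in [('tray +y edge',(322,213.8),.034),('rim +y',(322,233.4),.034),('foot +y bottom',(322,237.6),.039),('foot +y top',(322,237.6),.051),('slot end',(419.6,270),.034),('slot end fl',(419.6,270),.024),('tip bot',(416.3,271),.039),('tip top',(416.3,271),.051),('tray+x',(448.6,270),.034)]: print(n,L(uv,z))
m=w['color'].max(2).astype(int)
for u in (385,395,405): print(u,m[255:320,u].tolist())
print(R.T@(np.array([.5987,.2908])-TC))
```

```text
tray +y edge [0.0369 0.1125]
rim +y [0.0369 0.1005]
foot +y bottom [0.0369 0.0991]
foot +y top [0.037 0.102]
slot end [0.0981 0.077 ]
slot end fl [0.1012 0.0736]
tip bot [0.0946 0.0781]
tip top [0.0911 0.0823]
tray+x [0.1166 0.077 ]
385 [102, 100, 100, 102, 100, 96, 85, 81, 82, 81, 77, 59, 51, 45, 45, 44, 45, 47, 46, 47, 46, 43, 47, 44, 43, 42, 43, 41, 38, 42, 42, 42, 49, 58, 70, 84, 90, 94, 94, 93, 93, 92, 91, 92, 91, 93, 91, 93, 92, 92, 91, 91, 93, 91, 91, 91, 92, 90, 90, 94, 93, 92, 91, 92, 91]
395 [101, 100, 101, 100, 100, 97, 90, 84, 82, 81, 77, 59, 50, 49, 48, 48, 48, 49, 47, 45, 45, 47, 46, 46, 43, 46, 44, 47, 45, 44, 42, 43, 41, 40, 41, 40, 40, 39, 38, 42, 39, 42, 41, 38, 40, 40, 40, 39, 34, 37, 48, 72, 92, 97, 96, 97, 95, 96, 91, 92, 91, 90, 92, 93, 91]
405 [168, 158, 124, 101, 100, 101, 89, 83, 83, 84, 77, 60, 49, 48, 50, 49, 47, 50, 51, 48, 52, 46, 47, 46, 46, 47, 45, 49, 54, 82, 99, 103, 102, 103, 102, 110, 139, 166, 170, 168, 165, 146, 92, 50, 44, 44, 44, 46, 43, 47, 72, 118, 155, 164, 162, 163, 164, 161, 163, 163, 162, 162, 161, 163, 161]
[0.0373 0.0723]
```

```bash
python3 -m pendant '[[[0.22,-0.06,0],0],[[0,0,-0.3],0],[[0,0,-0.3],0],[[0,0,-0.2],0],[[0,0,0],0],[[0,0,0],0]]';python3 -m pendant '[[[0,0,-0.15],0],[[0,0,-0.15],0],[[0,0,0],0],[[0,0,0],0]]'; python3 -c "
from h import *;print(ctrl.get_obs()['moment'])"
```

```text
time_s: 11.15
ee_pos: [0.6011, 0.2903, 0.0492]
eef_rot: [-3.141, 0.0, 1.437]
force: [-0.2, -0.5, -0.9]
grip_width: 0.0378
grip_force: 40.1
time_s: 11.48
ee_pos: [0.6014, 0.2904, 0.0472]
eef_rot: [3.141, -0.0, 1.437]
force: [-2.6, -0.8, 4.6]
grip_width: 0.0377
grip_force: 40.3
[-0.16560549  0.23636618 -0.0292213 ]
```

```bash
python3 -m pendant '[[[0.1,0,0],0],[[0,0,0],0],[[0,0,0],0]]';python3 -m pendant '[[[0.1,0,0],0],[[0,0,0],0],[[0,0,0],0]]'
python3 - <<'E'
from h import *
w=shot('wrist','w7.png');o=ctrl.get_obs();print(o['moment'])
m=w['color'].max(2).astype(int)
for u in (322,395): print(u,m[205:312,u].tolist())
for v in (262,270,278): print(v,m[v,395:460].tolist())
E
```

```text
time_s: 11.73
ee_pos: [0.6019, 0.2905, 0.0472]
eef_rot: [-3.141, -0.0, 1.437]
force: [-6.4, 0.2, 7.7]
grip_width: 0.0381
grip_force: 40.4
time_s: 11.98
ee_pos: [0.602, 0.2906, 0.0472]
eef_rot: [-3.139, 0.0, 1.437]
force: [-13.9, -0.8, 12.1]
grip_width: 0.038
grip_force: 40.5
[-0.39045323  2.39114665 -0.24897796]
322 [180, 180, 179, 182, 183, 182, 179, 157, 116, 94, 97, 106, 135, 163, 174, 173, 173, 174, 174, 173, 172, 172, 172, 173, 166, 128, 103, 101, 101, 101, 100, 102, 96, 73, 57, 55, 51, 52, 51, 51, 53, 51, 49, 51, 48, 50, 50, 47, 49, 46, 45, 45, 46, 48, 45, 46, 42, 42, 43, 45, 41, 42, 38, 38, 41, 35, 39, 37, 41, 35, 38, 38, 36, 37, 32, 38, 35, 32, 36, 33, 34, 32, 33, 31, 34, 35, 31, 32, 32, 34, 31, 34, 31, 28, 30, 30, 31, 33, 31, 33, 28, 33, 31, 29, 35, 33, 30]
395 [181, 178, 180, 179, 178, 180, 180, 171, 132, 99, 95, 103, 129, 161, 170, 172, 170, 172, 170, 171, 172, 171, 171, 170, 171, 171, 169, 170, 171, 173, 169, 170, 170, 169, 170, 169, 170, 169, 169, 170, 169, 169, 169, 167, 161, 125, 103, 101, 100, 101, 100, 101, 99, 99, 99, 99, 99, 101, 98, 99, 94, 69, 51, 47, 50, 49, 48,
[... 337 characters left out ...]
110, 109, 102, 102, 99, 100, 100, 104, 119, 128, 132, 131, 132, 129, 129, 118, 96, 91, 90, 92, 94, 98, 103, 103, 106, 106, 109]
270 [49, 45, 46, 50, 47, 47, 48, 49, 48, 47, 46, 46, 49, 52, 47, 50, 48, 50, 46, 48, 52, 63, 79, 85, 94, 100, 98, 98, 97, 98, 99, 99, 99, 98, 100, 99, 100, 98, 99, 98, 101, 98, 101, 101, 100, 103, 111, 122, 127, 129, 127, 131, 129, 125, 99, 89, 89, 90, 91, 97, 102, 103, 105, 105, 109]
278 [46, 46, 47, 45, 49, 47, 48, 46, 45, 45, 48, 47, 49, 48, 48, 49, 48, 51, 49, 50, 48, 44, 55, 75, 94, 100, 99, 99, 99, 100, 98, 99, 98, 98, 99, 96, 100, 99, 100, 98, 99, 100, 99, 100, 101, 103, 109, 122, 126, 126, 128, 126, 127, 124, 108, 92, 90, 89, 90, 95, 100, 102, 105, 105, 107]
```

```bash
python3 -m pendant '[[[-0.1,0,0.15],0],[[0,-0.15,0],0],[[0,0,-0.15],0],[[0,0,0],0],[[0,0,0],0]]';python3 -m pendant '[[[0,0,-0.2],0],[[0,0,0],0],[[0,0,0],0]]'
python3 - <<'E'
from h import *
print(ctrl.get_obs()['moment'])
E
```

```text
time_s: 12.45
ee_pos: [0.6016, 0.2889, 0.0461]
eef_rot: [-3.14, 0.0, 1.437]
force: [-4.0, 1.5, -0.4]
grip_width: 0.0378
grip_force: 40.0
time_s: 12.7
ee_pos: [0.6015, 0.2889, 0.0439]
eef_rot: [-3.14, 0.0, 1.437]
force: [-4.9, 1.9, -1.4]
grip_width: 0.0377
grip_force: 39.7
[ 0.35198204  1.10618233 -0.07699911]
```

```bash
python3 -m pendant '[[[-0.12,0.03,-0.2],0],[[0,0,-0.2],0],[[0,0,0],0],[[0,0,0],0]]';python3 -m pendant '[[[0,0,-0.2],0],[[0,0,-0.1],0],[[0,0,0],0],[[0,0,0],0]]'
```

```text
time_s: 13.03
ee_pos: [0.6012, 0.2889, 0.0404]
eef_rot: [3.141, 0.0, 1.437]
force: [-0.3, 0.4, -0.3]
grip_width: 0.0381
grip_force: 39.6
time_s: 13.37
ee_pos: [0.6014, 0.2895, 0.0392]
eef_rot: [3.14, -0.001, 1.437]
force: [-5.0, 0.1, 12.3]
grip_width: 0.0374
grip_force: 32.2
```

```bash
python3 -m pendant '[[[0,0,0.05],0],[[0,0,0],0],[[0,0,0],0],[[0,0,0],0],[[0,0,0],0],[[0,0,0],0]]' 0.8; python3 -m pendant '[[[0,0,2],0],[[0,0,3],0],[[0,0,4],0],[[0,-3,4],0.11],[[0,-4,4],0.02],[[0,-4,4],0],[[0,-4,3.5],0],[[0,0,0],0],[[0,0,0],0],[[0,0,0],0]]' 1
```

```text
time_s: 13.87
ee_pos: [0.6006, 0.2894, 0.0383]
eef_rot: [-3.141, -0.0, 1.437]
force: [-6.0, 0.9, 7.3]
grip_width: 0.0731
grip_force: 3.8
time_s: 14.7
ee_pos: [0.6007, 0.1741, 0.2465]
eef_rot: [-3.14, 0.0, 1.567]
force: [-0.0, 0.7, -0.1]
grip_width: 0.0937
grip_force: 0.0
```

Run:
```python
from foot import *
foot('w8',.6,.29,.036)
c=shot('scene','s8.png')
a=c['color'][215:340,370:510,::-1];w=load('w8')['color'][0:300,180:520,::-1]
o=np.zeros((360,800,3),'u1');o[:357,:400]=cv2.resize(a,(400,357),interpolation=2);o[:353,400:]=cv2.resize(w,(400,353));cv2.imwrite('pics/v8.png',o)
```

```text
centre [0.6043 0.2891] wh [0.0552 0.0621] yaw 352.40535736083984 tabdir -7.825739677416233 tabdist 0.041169726788097515 cam [0.6013 0.248  0.4255]
back -0.03079783377245276 tip 0.049844959591634784 sides -0.027418319923759482 0.02731358685014537
origin [0.6018 0.2894]
```

View pics/v8.png

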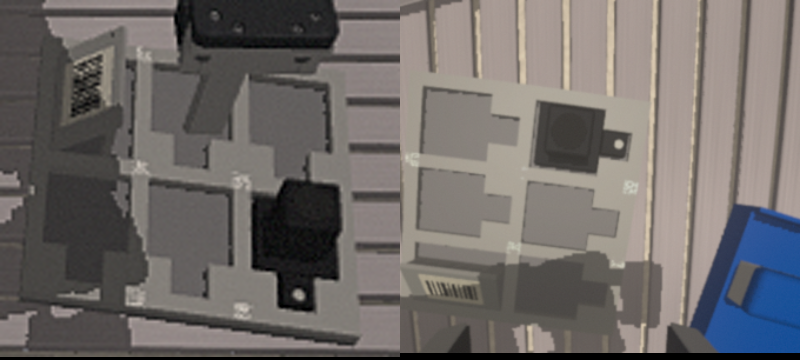

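```bash
python3 -m pendant '[[[-0.94,-3.8,0],0],[[-0.94,-3.8,0],0],[[-0.94,-3.8,0],0],[[-0.94,-3.8,0],0],[[-0.94,-3.8,0],0],[[-0.94,-3.8,0],0],[[-0.94,-3.8,0],0],[[-0.94,-3.8,0],0],[[-0.94,-3.8,0],0],[[-0.94,-3.8,0],0],[[-0.94,-3.8,0],0],[[-0.94,-3.8,0],0],[[-0.94,-3.8,0],0],[[-0.94,-3.8,0],0],[[-0.94,-3.8,0],0],[[0,0,0],0],[[0,0,0],0],[[0,0,0],0]]' 1; python3 foot.py w9 .458 -.328; python3 foot.py w9 .458 -.328 0 | tail -1
```

```text
time_s: 16.3
ee_pos: [0.4605, -0.3952, 0.2466]
eef_rot: [-3.14, -0.001, 1.568]
force: [0.3, -0.2, -0.4]
grip_width: 0.0937
grip_force: 0.0
centre [ 0.459  -0.3249] wh [0.0633 0.0538] yaw 70.70995330810547 tabdir 71.5396338636117 tabdist 0.0415058589051504 cam [ 0.4609 -0.3216  0.4257]
back -0.03152142752788092 tip 0.04931514479268243 sides -0.02653257010560713 0.026606174028271375
origin [ 0.4579 -0.3278]
origin [ 0.4579 -0.3278]
```

```bash
python3 -m pendant '[[[-0.02,0.61,-1.15],0.1131],[[-0.02,0.61,-1.15],0.1131],[[-0.02,0.61,-1.15],0.1131],[[-0.02,0.61,-1.15],0.1131],[[-0.02,0.61,-1.15],0.1131],[[-0.02,0.61,-1.15],0.1131],[[-0.02,0.61,-1.15],0.1131],[[-0.02,0.61,-1.15],0.1131],[[-0.02,0.61,-1.15],0.1131],[[-0.02,0.61,-1.15],0.1131],[[-0.02,0.61,-1.15],0.1131],[[0,0,0],0],[[0,0,0],0],[[0,0,0],0]]' 1 25
```

```text
time_s: 17.52
ee_pos: [0.4584, -0.3288, 0.122]
eef_rot: [-3.141, 0.001, 2.809]
force: [-0.2, 0.3, -1.0]
grip_width: 0.094
grip_force: 0.0
```

```bash
python3 -m pendant '[[[-0.05,0.1,-2],0],[[0,0,-2],0],[[0,0,-2],0],[[0,0,-1.5],0],[[0,0,-1],0],[[0,0,0],0],[[0,0,0],0],[[0,0,0],0]]' 1; python3 -m pendant '[[[0,0,0],0],[[0,0,0],0],[[0,0,0],0],[[0,0,0],0],[[0,0,0],0],[[0,0,0],0],[[0,0,0],0],[[0,0,0],0],[[0,0,0],0],[[0,0,0],0],[[0,0,0],0],[[0,0,0],0]]' 0 25
```

```text
time_s: 18.18
ee_pos: [0.4579, -0.3285, 0.0374]
eef_rot: [-3.141, 0.002, 2.81]
force: [0.5, -0.7, 0.1]
grip_width: 0.0943
grip_force: 0.0
time_s: 19.18
ee_pos: [0.4573, -0.3281, 0.0361]
eef_rot: [3.142, -0.0, 2.811]
force: [-0.5, -0.0, -0.2]
grip_width: 0.0381
grip_force: 25.0
```

```bash
python3 -m pendant '[[[0,0,2],0],[[0,0,3.5],0],[[0,0,3.5],0],[[0,0,3.5],0],[[0,0,0],0]]'; python3 -m pendant '[[[0.23,3.7,0],-0.0808],[[0.23,3.7,0],-0.0808],[[0.23,3.7,0],-0.0808],[[0.23,3.7,0],-0.0808],[[0.23,3.7,0],-0.0808],[[0.23,3.7,0],-0.0808],[[0.23,3.7,0],-0.0808],[[0.23,3.7,0],-0.0808],[[0.23,3.7,0],-0.0808],[[0.23,3.7,0],-0.0808],[[0.23,3.7,0],-0.0808],[[0.23,3.7,0],-0.0808],[[0.23,3.7,0],-0.0808],[[0.23,3.7,0],-0.0808],[[0.23,3.7,0],-0.0808],[[0.23,3.7,0],-0.0808],[[0.23,3.7,0],-0.0808],[[0,0,0],0],[[0,0,0],0],[[0,0,0],0]]'
```

```text
time_s: 19.6
ee_pos: [0.4592, -0.3296, 0.1681]
eef_rot: [-3.138, 0.009, 2.811]
force: [0.2, 0.0, 0.2]
grip_width: 0.0381
grip_force: 25.0
time_s: 21.27
ee_pos: [0.4961, 0.3005, 0.1605]
eef_rot: [-3.141, 0.001, 1.439]
force: [0.2, -0.8, -1.1]
grip_width: 0.0377
grip_force: 25.0
```

```bash
python3 -m pendant '[[[0.07,0.2,-1],0],[[0,0,-3],0],[[0,0,-3],0],[[0,0,-2.5],0],[[0,0,-0.8],0],[[0,0,0],0],[[0,0,0],0],[[0,0,0],0]]'
```

```text
time_s: 21.93
ee_pos: [0.498, 0.303, 0.0598]
eef_rot: [3.14, -0.001, 1.437]
force: [-1.3, 0.6, -0.8]
grip_width: 0.0375
grip_force: 25.0
```

```bash
python3 -m pendant '[[[-0.1,-0.06,-0.5],0],[[0,0,-0.3],0],[[0,0,-0.2],0],[[0,0,0],0],[[0,0,0],0]]';python3 -m pendant '[[[0,0,-0.15],0],[[0,0,0],0],[[0,0,0],0]]'
```

```text
time_s: 22.35
ee_pos: [0.4961, 0.3023, 0.0482]
eef_rot: [3.142, -0.0, 1.438]
force: [0.3, 0.2, -0.9]
grip_width: 0.038
grip_force: 25.0
time_s: 22.6
ee_pos: [0.4961, 0.3023, 0.0466]
eef_rot: [3.142, -0.0, 1.438]
force: [0.2, -0.4, -1.0]
grip_width: 0.0378
grip_force: 25.0
```

In the pocket freely. Go down to seat.

```bash
python3 -m pendant '[[[0,0,-0.2],0],[[0,0,-0.2],0],[[0,0,-0.15],0],[[0,0,0],0],[[0,0,0],0]]';python3 -m pendant '[[[0,0,-0.15],0],[[0,0,0],0],[[0,0,0],0]]'
```

```text
time_s: 23.02
ee_pos: [0.4962, 0.3024, 0.042]
eef_rot: [3.141, -0.0, 1.438]
force: [-4.9, -3.0, 11.6]
grip_width: 0.0379
grip_force: 25.0
time_s: 23.27
ee_pos: [0.4962, 0.3026, 0.0417]
eef_rot: [3.141, -0.001, 1.438]
force: [-10.0, -4.8, 24.7]
grip_width: 0.0378
grip_force: 25.0
```

```bash
python3 -m pendant '[[[0,0,0.2],0],[[0,0,0],0],[[0,0,0],0],[[0,0,0],0],[[0,0,0],0],[[0,0,0],0]]' 0.65; python3 -m pendant '[[[0,0,2],0],[[0,0,3],0],[[0,0,4],0],[[0,-3,4],0.11],[[0,-4,4],0.02],[[0,-4,4],0],[[0.5,-3,0],0],[[0,0,0],0],[[0,0,0],0],[[0,0,0],0]]' 1
python3 - <<'E'
from foot import *
foot('w10',.4968,.303,.036); foot('w10',.6015,.2894,.036,snap=False)
w=load('w10');cv2.imwrite('pics/v10.png',cv2.resize(w['color'][0:260,150:500,::-1],None,fx=2,fy=2,interpolation=2))
E
```

```text
time_s: 23.77
ee_pos: [0.496, 0.3023, 0.0414]
eef_rot: [-3.141, 0.0, 1.438]
force: [-0.4, -0.3, -0.3]
grip_width: 0.0611
grip_force: 0.0
time_s: 24.6
ee_pos: [0.5009, 0.1886, 0.2235]
eef_rot: [-3.141, 0.0, 1.567]
force: [0.0, 0.4, -0.7]
grip_width: 0.0939
grip_force: 0.0
centre [0.4987 0.3026] wh [0.0561 0.0643] yaw 352.87498474121094 tabdir -7.9744385968251255 tabdist 0.04204627320140463 cam [0.5013 0.2625 0.4025]
back -0.031690913407898105 tip 0.05037872527290731 sides -0.02794178004247778 0.02760174666483824
origin [0.4961 0.3027]
centre [0.6054 0.289 ] wh [0.0559 0.0693] yaw 352.87498474121094 tabdir -7.90365482570622 tabdist 0.043364889665926595 cam [0.5013 0.2625 0.4025]
back -0.034140808011227264 tip 0.050714805191148495 sides -0.027490226611384457 0.02770584269747438
origin [0.6017 0.2895]
```

View pics/v10.png

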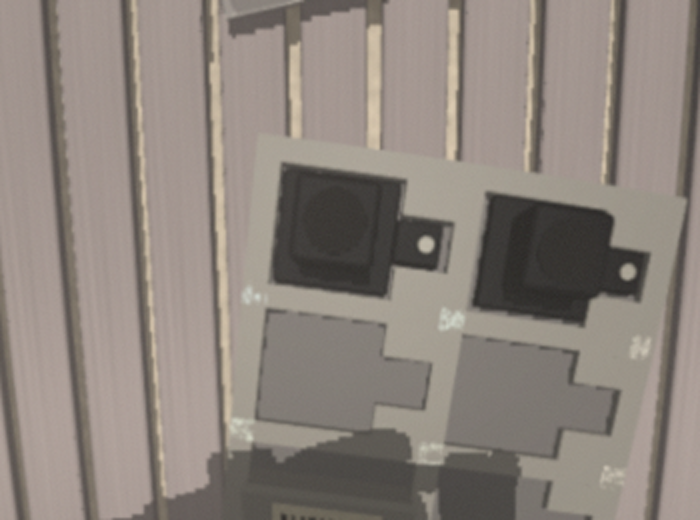

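```bash
python3 -m pendant '[[[-0.57,-3.6,0.3],0],[[-0.57,-3.6,0.3],0],[[-0.57,-3.6,0.3],0],[[-0.57,-3.6,0.3],0],[[-0.57,-3.6,0.3],0],[[-0.57,-3.6,0.3],0],[[-0.57,-3.6,0.3],0],[[-0.57,-3.6,0.3],0],[[0,0,0],0],[[0,0,0],0],[[0,0,0],0]]' 1; python3 foot.py w11 .452 -.03;python3 -c "
from h import *
shot('scene','s11.png')"
```

```text
time_s: 25.57
ee_pos: [0.4557, -0.0986, 0.2474]
eef_rot: [-3.141, -0.0, 1.568]
force: [-0.4, 0.7, -0.5]
grip_width: 0.0941
grip_force: 0.0
centre [ 0.4543 -0.0251] wh [0.0537 0.0618] yaw 173.2901611328125 tabdir 173.2051511749866 tabdist 0.041493247938562725 cam [ 0.456  -0.0249  0.4265]
back -0.030591172339879694 tip 0.049777827498937305 sides -0.026644506338211492 0.026610941941290496
origin [ 0.4566 -0.0253]
```

```bash
python3 -m pendant '[[[0.01,0.61,-1.05],0.1212],[[0.01,0.61,-1.05],0.1212],[[0.01,0.61,-1.05],0.1212],[[0.01,0.61,-1.05],0.1212],[[0.01,0.61,-1.05],0.1212],[[0.01,0.61,-1.05],0.1212],[[0.01,0.61,-1.05],0.1212],[[0.01,0.61,-1.05],0.1212],[[0.01,0.61,-1.05],0.1212],[[0.01,0.61,-1.05],0.1212],[[0.01,0.61,-1.05],0.1212],[[0.01,0.61,-1.05],0.1212],[[0,0,0],0],[[0,0,0],0],[[0,0,0],0]]' 1 25
```

```text
time_s: 26.92
ee_pos: [0.457, -0.026, 0.1224]
eef_rot: [-3.142, 0.0, 3.019]
force: [-0.8, 0.6, -0.6]
grip_width: 0.0938
grip_force: 0.0
```

```bash
python3 -m pendant '[[[-0.03,0.07,-2],0],[[0,0,-2],0],[[0,0,-2],0],[[0,0,-1.5],0],[[0,0,-1],0],[[0,0,0],0],[[0,0,0],0],[[0,0,0],0]]' 1; python3 -m pendant '[[[0,0,0],0],[[0,0,0],0],[[0,0,0],0],[[0,0,0],0],[[0,0,0],0],[[0,0,0],0],[[0,0,0],0],[[0,0,0],0],[[0,0,0],0],[[0,0,0],0],[[0,0,0],0],[[0,0,0],0]]' 0 25; python3 -m pendant '[[[0,0,2],0],[[0,0,3.5],0],[[0,0,3.5],0],[[0,0,3.5],0],[[0,0,0],0]]'
```

```text
time_s: 27.58
ee_pos: [0.457, -0.0258, 0.0379]
eef_rot: [-3.142, 0.002, 3.021]
force: [-0.5, 0.0, -0.4]
grip_width: 0.094
grip_force: 0.0
time_s: 28.58
ee_pos: [0.4564, -0.0257, 0.0369]
eef_rot: [-3.142, -0.0, 3.022]
force: [0.4, 0.5, 0.3]
grip_width: 0.0375
grip_force: 25.0
time_s: 29.0
ee_pos: [0.4587, -0.026, 0.1679]
eef_rot: [-3.141, 0.009, 3.022]
force: [0.6, 0.3, -0.8]
grip_width: 0.0376
grip_force: 25.0
```

```bash
python3 -m pendant '[[[0.51,0.93,0],-0.1214],[[0.51,0.93,0],-0.1214],[[0.51,0.93,0],-0.1214],[[0.51,0.93,0],-0.1214],[[0.51,0.93,0],-0.1214],[[0.51,0.93,0],-0.1214],[[0.51,0.93,0],-0.1214],[[0.51,0.93,0],-0.1214],[[0.51,0.93,0],-0.1214],[[0.51,0.93,0],-0.1214],[[0.51,0.93,0],-0.1214],[[0.51,0.93,0],-0.1214],[[0.51,0.93,0],-0.1214]]';python3 -m pendant '[[[0.51,0.93,0],-0.1214],[[0.51,0.93,0],-0.1214],[[0.51,0.93,0],-0.1214],[[0.51,0.93,0],-0.1214],[[0.51,0.93,0],-0.1214],[[0.51,0.93,0],-0.1214],[[0.51,0.93,0],-0.1214],[[0.51,0.93,0],-0.1214],[[0.51,0.93,0],-0.1214],[[0.51,0.93,0],-0.1214],[[0.51,0.93,0],-0.1214],[[0.51,0.93,0],-0.1214],[[0.51,0.93,0],-0.1214],[[0,0,0],0],[[0,0,0],0],[[0,0,0],0]]'
```

```text
time_s: 30.08
ee_pos: [0.5227, 0.0956, 0.1612]
eef_rot: [-3.141, 0.0, 1.438]
force: [0.4, -0.3, -1.7]
grip_width: 0.0376
grip_force: 25.0
time_s: 31.42
ee_pos: [0.5887, 0.2156, 0.1614]
eef_rot: [3.141, 0.001, -0.13]
force: [0.1, 0.1, -0.4]
grip_width: 0.0378
grip_force: 25.0
```

```bash
python3 -m pendant '[[[0.13,0.14,-1],0],[[0,0,-3],0],[[0,0,-3],0],[[0,0,-2.5],0],[[0,0,-0.8],0],[[0,0,0],0],[[0,0,0],0],[[0,0,0],0]]'
```

```text
time_s: 32.08
ee_pos: [0.5912, 0.2177, 0.0607]
eef_rot: [-3.14, -0.002, -0.134]
force: [-0.5, 0.4, -1.0]
grip_width: 0.0378
grip_force: 25.0
```

```bash
python3 -m pendant '[[[-0.08,-0.05,-0.5],0],[[0,0,-0.3],0],[[0,0,-0.2],0],[[0,0,0],0],[[0,0,0],0]]';python3 -m pendant '[[[0,0,-0.15],0],[[0,0,0],0],[[0,0,0],0]]'
```

```text
time_s: 32.5
ee_pos: [0.5895, 0.217, 0.0489]
eef_rot: [-3.142, 0.0, -0.134]
force: [-0.3, 0.6, -1.3]
grip_width: 0.0378
grip_force: 25.0
time_s: 32.75
ee_pos: [0.5895, 0.217, 0.0474]
eef_rot: [3.142, 0.0, -0.134]
force: [0.1, 0.3, -1.0]
grip_width: 0.0379
grip_force: 25.0
```

```bash
python3 -m pendant '[[[0,0,-0.2],0],[[0,0,-0.2],0],[[0,0,-0.1],0],[[0,0,0],0],[[0,0,0],0]]';python3 -m pendant '[[[0,0,-0.15],0],[[0,0,0],0],[[0,0,0],0]]'
```

```text
time_s: 33.17
ee_pos: [0.5896, 0.217, 0.0429]
eef_rot: [-3.141, -0.0, -0.134]
force: [-2.9, -0.9, 4.9]
grip_width: 0.038
grip_force: 25.0
time_s: 33.42
ee_pos: [0.5898, 0.217, 0.0429]
eef_rot: [-3.141, -0.001, -0.134]
force: [-8.9, -3.2, 18.5]
grip_width: 0.038
grip_force: 25.0
```

```bash
python3 -m pendant '[[[0,0,0.2],0],[[0,0,0],0],[[0,0,0],0],[[0,0,0],0],[[0,0,0],0],[[0,0,0],0]]' 0.57; python3 -m pendant '[[[0,0,2],0],[[0,0,3],0],[[0,0,4],0],[[0,-1,4],0],[[-0.4,-3.5,4],0],[[-0.4,-3.8,2],0],[[-0.4,-3.8,0],0],[[-0.4,-3.8,0],0.067],[[-0.4,-3.8,0],0.067],[[-0.4,-3.8,0],0],[[-0.4,-3.8,0],0],[[-0.4,-3.8,0],0],[[-0.4,-3.8,0],0],[[-0.4,-3.8,0],0],[[-0.4,-3.8,0],0],[[-0.4,-3.8,0],0],[[-0.4,-3.8,0],0],[[-0.4,-3.8,0],0],[[-0.4,-3.8,0],0],[[0,0,0],0]]'; python3 -m pendant '[[[0,0,0],0],[[0,0,0],0]]' 1
python3 - <<'E'
from h import *
w=shot('wrist','w12.png');s=shot('scene','s12.png')
o=np.zeros((600,800,3),'u1');o[:450,:600]=cv2.resize(w['color'][:360,80:560,::-1],(600,450),interpolation=2);a=s['color'][225:335,375:505,::-1];o[400:600,560:800]=cv2.resize(a,(240,200));cv2.imwrite('pics/v12.png',o)
E
```

```text
time_s: 33.92
ee_pos: [0.5894, 0.217, 0.0426]
eef_rot: [3.141, 0.0, -0.134]
force: [0.2, -0.5, 1.2]
grip_width: 0.0537
grip_force: 0.0
time_s: 35.58
ee_pos: [0.5287, -0.3567, 0.2226]
eef_rot: [3.141, 0.001, -0.005]
force: [-0.5, 0.5, -0.0]
grip_width: 0.0533
grip_force: 0.0
time_s: 35.75
ee_pos: [0.5305, -0.3507, 0.2232]
eef_rot: [-3.141, 0.0, -0.001]
force: [-0.9, -0.2, 0.2]
grip_width: 0.0638
grip_force: 0.0
```

View pics/v12.png

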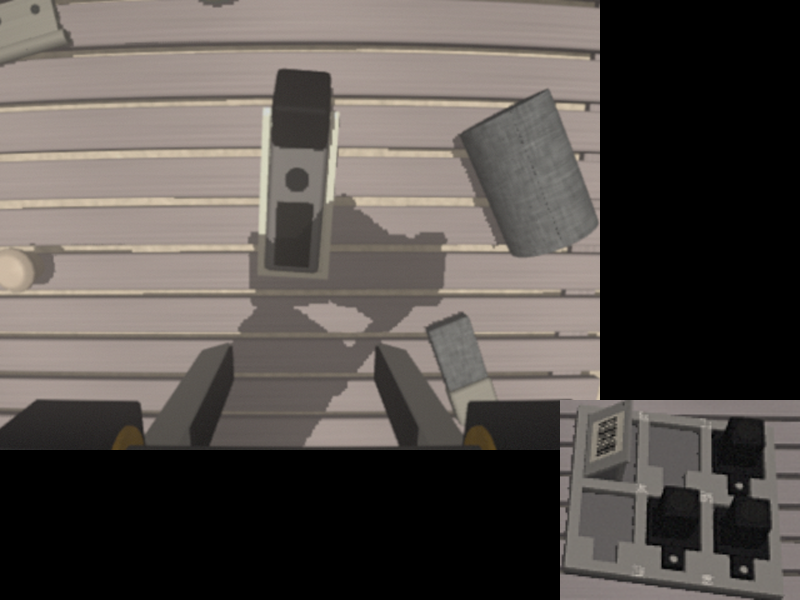

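Run:
```python
from h import *
w=load('w12');g=w['color'].astype(int).sum(2)//3
for v in (100,110,125,135,150,170,190,205): print(v,g[v,284:356].tolist())
for u in (300,315,325): print(u,g[195:232,u].tolist())
print(ctrl.get_obs()['ee_pos'])
```

```text
100 [151, 152, 153, 152, 156, 171, 193, 203, 204, 205, 201, 175, 141, 114, 75, 55, 55, 56, 54, 55, 56, 57, 53, 56, 54, 55, 55, 54, 54, 55, 54, 54, 52, 54, 51, 52, 54, 52, 54, 53, 52, 54, 52, 54, 53, 53, 52, 54, 54, 53, 54, 55, 52, 54, 55, 53, 53, 54, 53, 73, 101, 116, 120, 146, 193, 204, 186, 139, 150, 158, 158, 158]
110 [152, 154, 152, 153, 158, 178, 201, 204, 206, 205, 195, 160, 108, 75, 60, 56, 56, 55, 56, 56, 55, 58, 56, 53, 56, 56, 55, 55, 56, 54, 56, 55, 55, 53, 54, 53, 54, 52, 54, 54, 55, 54, 53, 53, 55, 55, 54, 54, 52, 55, 55, 54, 54, 55, 53, 54, 53, 57, 76, 100, 110, 141, 194, 206, 205, 197, 171, 157, 154, 155, 155, 155]
125 [154, 155, 155, 158, 171, 191, 203, 205, 206, 200, 169, 128, 110, 109, 116, 124, 127, 127, 126, 126, 126, 127, 126, 127, 125, 126, 126, 126, 125, 126, 126, 125, 126, 126, 126, 126, 124, 125, 126, 125, 125, 125, 125, 126, 126, 126, 125, 124, 124, 125, 124, 125, 126, 122, 118, 108, 97, 92, 108, 139, 190, 205, 205, 206, 193, 144, 133, 151, 155, 155, 156, 157]
135 [157, 158, 158, 162, 180, 197, 204, 206, 207, 199, 158, 109, 102, 112, 122, 126, 127, 126, 127,
[... 1347 characters left out ...]
0, 52, 49, 51, 49, 51, 50, 49, 49, 49, 50, 48, 48, 51, 49, 47, 47, 58, 67, 71, 73, 72, 72, 68, 71, 86, 106, 110, 113, 113, 112, 113, 112, 104, 96, 94, 94, 94, 95, 95, 96, 92, 91, 94, 94, 94]
300 [60, 58, 60, 61, 57, 57, 56, 57, 56, 54, 55, 56, 54, 57, 53, 54, 55, 68, 72, 72, 71, 88, 107, 114, 114, 112, 101, 95, 95, 96, 94, 93, 97, 95, 95, 91, 96]
315 [50, 50, 51, 51, 49, 49, 50, 50, 51, 51, 51, 51, 49, 48, 49, 50, 50, 49, 63, 72, 70, 71, 86, 107, 115, 113, 109, 99, 95, 93, 92, 92, 94, 93, 94, 90, 97]
325 [49, 50, 50, 48, 48, 50, 48, 48, 47, 46, 47, 50, 50, 48, 47, 50, 48, 45, 50, 65, 69, 68, 74, 94, 109, 113, 111, 103, 96, 94, 93, 92, 93, 93, 92, 89, 92]
[ 0.5308994  -0.34992316  0.22366814]
```

Run:
```python
from h import *
np.set_printoptions(precision=4,suppress=True)
w=load('w12')
z=.032
L=onz(w,[(289,100),(285.4,190)],z);R=onz(w,[(350.7,100),(345,190)],z);print(L,R,np.linalg.norm(np.cross(L[1]-L[0],R[0]-L[0]))/np.linalg.norm(L[1]-L[0]))
for a in (L,R): print('ang',np.degrees(np.arctan2(*(a[0]-a[1])[1::-1])))
print('rear',onz(w,[(300,221),(325,222.5)],z))
z=.064
l=onz(w,[(297.5,125),(296.5,135),(295.3,150),(294,170)],z);r=onz(w,[(338.7,125),(338.3,135),(337.2,150),(334,170)],z);print(l[:,:2],r[:,:2])
print('rear body',onz(w,[(300,212),(325,213.6)],z))
```

```text
[[ 0.6602 -0.3157  0.032 ]
 [ 0.5684 -0.3098  0.032 ]] [[ 0.6601 -0.3787  0.032 ]
 [ 0.5683 -0.3742  0.032 ]] 0.06294510987993825
ang -3.6618927166086586
ang -2.851560686914901
rear [[ 0.5344 -0.325   0.032 ]
 [ 0.5327 -0.3526  0.032 ]]
[[ 0.6328 -0.3262]
 [ 0.6236 -0.3251]
 [ 0.6097 -0.3237]
 [ 0.5908 -0.3221]] [[ 0.6327 -0.3652]
 [ 0.6236 -0.3649]
 [ 0.6097 -0.364 ]
 [ 0.5908 -0.3611]]
rear body [[ 0.5495 -0.3273  0.064 ]
 [ 0.5479 -0.3524  0.064 ]]
```

```bash
python3 - <<'E'
from h import *
np.set_printoptions(precision=4,suppress=True)
w=load('w12');g=w['color'].astype(int).sum(2)//3
for u in (310,320,330): print(u,g[48:66,u].tolist(), g[110:125,u].tolist())
print(onz(w,[(310,56),(320,56),(330,56)],.063))
# label in w2
m=load('w2');print(proj(m,tw([(-.0655,-.072,.03)])),proj(load('s12'),tw([(-.0655,-.072,.03)])))
E
python3 - <<'E'
from h import *
for f,(x0,x1,y0,y1) in [('w2',(235,330,195,245)),('s12',(380,425,220,275)),('w1',(225,320,95,165))]:
    c=load(f)['color'][y0:y1,x0:x1].astype(int)
    g=c.sum(2)//3; print(f,g.max(),np.percentile(g,[50,80,95]))
    r=c[:,:,0]-c[:,:,2]
    m=((r>18)).astype('u1')*255;m=cv2.morphologyEx(m,cv2.MORPH_CLOSE,np.ones((5,5)))
    q=quad(m);print(cv2.contourArea(q),cv2.minAreaRect(q)[0]+np.array([x0,y0]),cv2.minAreaRect(q),cv2.approxPolyDP(cv2.convexHull(q),3,True).reshape(-1,2).tolist())
E
```

```text
310 [157, 157, 155, 157, 158, 158, 146, 91, 54, 51, 50, 53, 51, 52, 51, 52, 52, 52] [55, 54, 55, 53, 57, 56, 57, 61, 84, 113, 124, 126, 125, 125, 127]
320 [157, 157, 156, 157, 158, 158, 155, 131, 78, 49, 48, 50, 52, 50, 52, 52, 51, 52] [54, 56, 56, 52, 54, 55, 55, 56, 77, 109, 124, 125, 125, 126, 126]
330 [156, 157, 157, 156, 157, 157, 159, 152, 120, 67, 50, 50, 50, 50, 51, 49, 50, 50] [54, 54, 55, 53, 54, 55, 51, 54, 65, 94, 114, 123, 124, 125, 126]
[[ 0.6938 -0.3385  0.063 ]
 [ 0.6938 -0.3476  0.063 ]
 [ 0.6938 -0.3568  0.063 ]]
[[263.6607 207.4559]] [[404.5713 243.0631]]
w2 154 [109. 127. 149.]
911.5 [271.74456406 216.40584183] ((36.744564056396484, 21.405841827392578), (49.2117919921875, 22.08796501159668), 4.289153099060059) [[13, 9], [61, 15], [61, 27], [57, 34], [17, 31]]
s12 182 [115. 128. 134.]
244.5 [400. 245.] ((20.0, 25.0), (26.0, 16.0), 90.0) [[28, 12], [27, 31], [12, 38], [13, 18]]
w1 190 [130. 154. 160.]
1519.5 [271.99999237 129.49999237] ((46.99999237060547, 34.49999237060547), (93.99998474121094, 68.99998474121094), -0.0) [[3, 0], [94, 13], [94, 69], [0, 69]]
```

Run:
```python
from h import *
np.set_printoptions(precision=4,suppress=True)
R=np.array([[np.cos(TY),-np.sin(TY)],[np.sin(TY),np.cos(TY)]])
w=load('w2');s=load('s12')
for n,a,b in [('hi-x lo',(248,204),(408,232)),('c',(271.9,217),(400,245))]:
    p,e=tri(w,a,s,b);print(n,p,e,(p[:2]-TC)@R)
a=load('w2')['color'][190:250,225:340,::-1];b=s['color'][215:275,370:440,::-1];d=load('w0' if 0 else 'wrist0')['color'][20:115,190:330,::-1]
o=np.zeros((600,800,3),'u1');o[:300,:575]=cv2.resize(a,None,fx=5,fy=5,interpolation=2);o[300:600,:350]=cv2.resize(b,None,fx=5,fy=5,interpolation=2);o[305:590,360:780]=cv2.resize(d,None,fx=3,fy=3,interpolation=2);cv2.imwrite('pics/lab.png',o)
```

```text
hi-x lo [0.4622 0.1679 0.0664] 0.001061464540186153 [-0.0816 -0.0677]
c [0.4881 0.1503 0.0551] 0.0010581083164425153 [-0.0536 -0.0816]
```

View pics/lab.png

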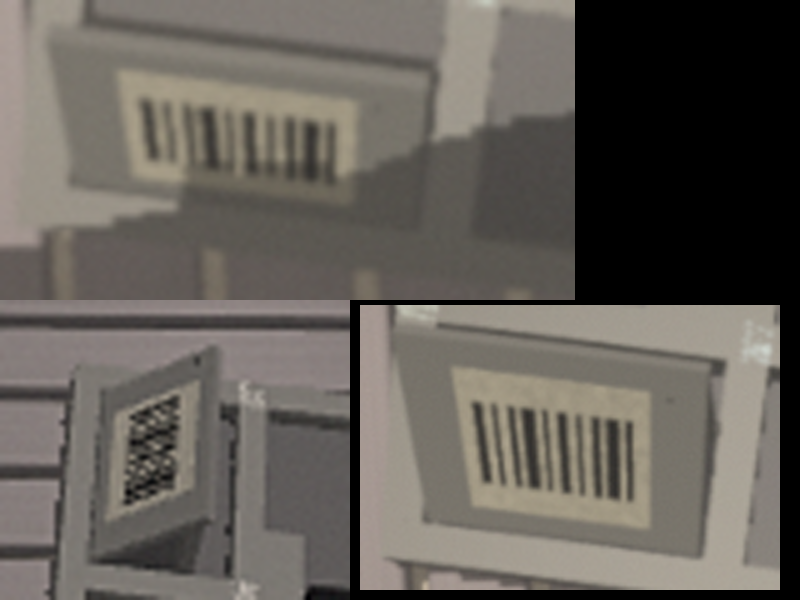

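Run:
```python
from h import *
np.set_printoptions(precision=4,suppress=True)
R=np.array([[np.cos(TY),-np.sin(TY)],[np.sin(TY),np.cos(TY)]])
A=[(248.6,204),(297,210.4),(295.4,231),(251.6,225.6)];B=[(410,227.6),(408.8,252),(391,259.4),(392.4,237.4)];C=[(221,40.7),(287.3,48.3),(286.7,94.3),(228.3,89)]
w=load('w2');s=load('s12');v=load('wrist0');P=[]
def multi(obs):
    M=[];b=[]
    for c,uv in obs:
        o,d=ray(c,[uv]);d=d[0]/np.linalg.norm(d[0]);Q=np.eye(3)-np.outer(d,d);M.append(Q);b.append(Q@o)
    return np.linalg.solve(sum(M),sum(b))
for a,b,c in zip(A,B,C):
    p=multi([(w,a),(s,b),(v,c)]);P.append(p);print(p,tri(w,a,s,b)[1],tri(v,c,s,b)[1],tri(w,a,v,c)[0])
P=np.array(P);c=P.mean(0);print('centre',c,(c[:2]-TC)@R,'sizes',np.linalg.norm(P[0]-P[1]),np.linalg.norm(P[1]-P[2]))
n=np.cross(P[2]-P[0],P[1]-P[3]);n/=np.linalg.norm(n);print(n,n[:2]@R)
```

```text
[0.4661 0.1685 0.0836] 0.0035285334430991207 0.0036458641495241122 [0.4646 0.1692 0.0726]
[0.5205 0.1619 0.0769] 0.00048082567781753847 0.0009697465528864071 [0.5205 0.1619 0.0745]
[0.5158 0.1306 0.0424] 0.00010163159418004042 0.0002019886836957952 [0.5159 0.1306 0.0428]
[0.4605 0.137  0.0431] 0.0006498223054900738 0.0016421851391511984 [0.4596 0.1368 0.0382]
centre [0.4907 0.1495 0.0615] [-0.0509 -0.0821] sizes 0.055229972759059956 0.046780368292313065
[-0.0473 -0.7631  0.6445] [ 0.0547 -0.7626]
```

```bash
python3 -m pendant '[[[2,0.2,-2],-0.029],[[2,0.2,-2],-0.029],[[2,0.16,-2],0],[[1.7,0,-2.5],0],[[0,0,-2],0],[[0,0,0],0],[[0,0,0],0],[[0,0,0],0]]' 1 30
```

```text
time_s: 36.52
ee_pos: [0.608, -0.3453, 0.1206]
eef_rot: [3.14, -0.002, -0.058]
force: [-1.1, -0.1, 0.6]
grip_width: 0.094
grip_force: 0.0
```

```bash
python3 -m pendant '[[[0,0.1,-2],0],[[0,0,-2],0],[[0,0,-2],0],[[0,0,-1.5],0],[[0,0,-0.6],0],[[0,0,0],0],[[0,0,0],0],[[0,0,0],0]]' 1 30; python3 -m pendant '[[[0,0,0],0],[[0,0,0],0],[[0,0,0],0]]'
```

```text
time_s: 37.18
ee_pos: [0.6082, -0.345, 0.0396]
eef_rot: [3.14, -0.002, -0.058]
force: [0.4, -0.1, 0.5]
grip_width: 0.0938
grip_force: 0.0
time_s: 37.43
ee_pos: [0.6077, -0.3446, 0.0381]
eef_rot: [3.141, -0.001, -0.058]
force: [0.7, 0.3, 0.6]
grip_width: 0.0939
grip_force: 0.0
```

```bash
python3 -m pendant '[[[0,0,0],0],[[0,0,0],0],[[0,0,0],0],[[0,0,0],0],[[0,0,0],0],[[0,0,0],0],[[0,0,0],0],[[0,0,0],0],[[0,0,0],0],[[0,0,0],0],[[0,0,0],0],[[0,0,0],0]]' 0 35; python3 -m pendant '[[[0,0,1],0],[[0,0,2],0],[[0,0,3],0],[[0,0,3],0],[[0,0,3],0],[[0,0,0],0]]'
```

```text
time_s: 38.43
ee_pos: [0.6075, -0.3445, 0.0375]
eef_rot: [-3.142, 0.0, -0.058]
force: [0.2, 0.6, 0.2]
grip_width: 0.0437
grip_force: 34.9
time_s: 38.93
ee_pos: [0.6092, -0.3455, 0.1653]
eef_rot: [3.137, -0.008, -0.058]
force: [-0.6, -0.2, -1.3]
grip_width: 0.0436
grip_force: 34.9
```

```bash
python3 -m pendant '[[[-1.06,2.69,0],0.115],[[-1.06,2.69,0],0.115],[[-1.06,2.69,0],0.115],[[-1.06,2.69,0],0.115],[[-1.06,2.69,0],0.115],[[-1.06,2.69,0],0.115],[[-1.06,2.69,0],0.115],[[-1.06,2.69,0],0.115],[[-1.06,2.69,0],0.115],[[-1.06,2.69,0],0.115],[[-1.06,2.69,0],0.115],[[-1.06,2.69,0],0.115],[[-1.06,2.69,0],0.115],[[0,0,0],0],[[0,0,0],0],[[0,0,0],0]]'
```

```text
time_s: 40.27
ee_pos: [0.4698, 0.005, 0.1576]
eef_rot: [3.141, 0.0, 1.435]
force: [-0.5, 0.4, -2.9]
grip_width: 0.0434
grip_force: 34.9
```

```bash
python3 -m pendant '[[[0.1,-0.06,-1.5],0],[[0,0,-1.5],0],[[0,0,-1.1],0],[[0,0,0],0],[[0,0,0],0],[[0,0,0],0],[[0,0,0],0]]'
python3 - <<'E'
from h import *
np.set_printoptions(precision=4,suppress=True)
w=shot('wrist','w13.png');shot('scene','s13.png');shot('side','d13.png')
p=ctrl.get_obs();e=p['ee_pos'];yaw=p['eef_rot'][2];print(e,p['eef_rot'])
d=np.array([np.cos(yaw),np.sin(yaw)])
def S(x,y,z): return np.r_[e[:2]+(x-.0045)*d+y*np.array([-d[1],d[0]]),e[2]-.0135+z]
W=S(.08,0,.027);b=np.r_[d*.7071,-.7071];L=np.array([.4905,.149,.059]);t=(L-W)@b;print('W',W,'dist',t,'miss',L-W-t*b)
print('nose pred',proj(w,[S(.092,-.02,.039),S(.092,0,.039),S(.092,.02,.039)]))
m=((w['color'].max(2)<75)*255).astype('u1')
u,v=proj(w,[S(.085,0,.06)])[0];cs,_=cv2.findContours(m,0,1);q=max(cs,key=lambda k:cv2.pointPolygonTest(k,(float(u),float(v)),True)).reshape(-1,2)
print(u,v,len(q),q.min(0),q.max(0));print('top rows',[(c,q[abs(q[:,0]-c)<=2,1].min() if (abs(q[:,0]-c)<=2).any() else None) for c in range(290,356,6)])
print('label pred',proj(w,[L]))
r=w['color'].astype(int);x,y=proj(w,[L])[0].astype(int);mm=((r[:,:,0]-r[:,:,2]>15)&(r.max(2)>110)).astype('u1');print(x,y);sub=r.max(2)[y-30:y+30:4,x-40:x+41:5];print(sub)
E
```

```text
time_s: 40.85
ee_pos: [0.4712, 0.0043, 0.1173]
eef_rot: [3.14, -0.0, 1.436]
force: [0.5, -0.4, -3.0]
grip_width: 0.0439
grip_force: 34.9
[0.4709 0.0045 0.117 ] [ 3.1407 -0.0001  1.4364]
W [0.4811 0.0794 0.1305] dist 0.10024958527090332 miss [-0.0001 -0.0006 -0.0006]
nose pred [[368.4349 123.2069]
 [321.9913 123.0771]
 [275.5289 123.2347]]
322.00375419794585 137.29553440617067 430 [270 126] [378 260]
top rows [(290, np.int32(126)), (296, np.int32(126)), (302, np.int32(126)), (308, np.int32(126)), (314, np.int32(126)), (320, np.int32(126)), (326, np.int32(126)), (332, np.int32(126)), (338, np.int32(126)), (344, np.int32(127)), (350, np.int32(127))]
label pred [[321.9633  40.3825]]
321 40
[[191 188 199 196 188 188 188 195 191 196 188 192 190 194 187 188 187]
 [198 193 200 198 195 195 184 190 188 198 186 196 191 191 188 188 198]
 [191 192 188 201 187 184 180 172 188 180 180 191 175 182 186 179 190]
 [173 103 130 201  85  69 126  78 166 108 112 194  76  69 127  52 192]
 [193  95 143 201  86  78 108  85 162 108 111 191  83  55 148  63 198]
 [191  73 165 196  77  96 108  86 163 113 105 197  94  55 155  83 198]
 [201  60 187 198  72  98 105  90 164 111 108 192 107  54 160  94 184]
 [201  60 181 205  66 103 100  94 168 112 106 188 126  54 172 123 199]
 [202  59 194 198  66 115  97  88 169 111  88 190 135  55 189 153 195]
 [201  60 205 192  75 122  89  92 189 130  94 189 136  57 188 158 189]
 [199  64 204 190  86 137  93 103 188 125  93 185 146  55 188 175 194]
 [203  65 203 177 101 161  80 103 185 127  84 183 162  58 180 188 198]
 [199  85 198 152 113 164  95 112 184 135  97 181 184  73 175 191 196]
 [198 198 200 199 198 202 198 204 198 192 197 197 200 198 193 197 188]
 [200 206 198 207 200 198 194 197 200 204 194 196 196 193 200 191 182]]
```

```bash
Z='x'; python3 -m pendant '[[[0,0,0],0],[[0,0,0],0],[[0,0,0],0],[[0,0,0],0],[[0,0,0],0],[[0,0,0],0],[[0,0,0],0],[[0,0,0],0],[[0,0,0],0],[[0,0,0],0],[[0,0,0],0],[[0,0,0],0],[[0,0,0],0],[[0,0,0],0],[[0,0,0],0],[[0,0,0],0],[[0,0,0],0],[[0,0,0],0],[[0,0,0],0],[[0,0,0],0]]'; python3 -m pendant '[[[0,0,0],0],[[0,0,0],0],[[0,0,0],0],[[0,0,0],0],[[0,0,0],0],[[0,0,0],0],[[0,0,0],0],[[0,0,0],0],[[0,0,0],0],[[0,0,0],0],[[0,0,0],0],[[0,0,0],0],[[0,0,0],0],[[0,0,0],0],[[0,0,0],0],[[0,0,0],0],[[0,0,0],0],[[0,0,0],0],[[0,0,0],0],[[0,0,0],0]]'; python3 -m pendant '[[[0,-0.5,1.5],0],[[0,-0.5,2],0],[[0,0,1.5],0],[[0,0,0],0]]'
```

```text
time_s: 42.67
ee_pos: [0.4707, 0.0046, 0.1165]
eef_rot: [3.142, 0.0, 1.437]
force: [0.3, -0.5, -2.4]
grip_width: 0.0439
grip_force: 34.9
time_s: 44.33
ee_pos: [0.4707, 0.0046, 0.1165]
eef_rot: [-3.142, -0.0, 1.437]
force: [-0.6, 0.2, -3.1]
grip_width: 0.0436
grip_force: 34.9
time_s: 44.67
ee_pos: [0.4719, -0.0056, 0.1691]
eef_rot: [3.137, -0.0, 1.436]
force: [0.4, -0.5, -2.1]
grip_width: 0.0439
grip_force: 34.9
```

```bash
python3 -m pendant '[[[1.05,-2.6,0],-0.115],[[1.05,-2.6,0],-0.115],[[1.05,-2.6,0],-0.115],[[1.05,-2.6,0],-0.115],[[1.05,-2.6,0],-0.115],[[1.05,-2.6,0],-0.115],[[1.05,-2.6,0],-0.115],[[1.05,-2.6,0],-0.115],[[1.05,-2.6,0],-0.115],[[1.05,-2.6,0],-0.115],[[1.05,-2.6,0],-0.115],[[1.05,-2.6,0],-0.115],[[1.05,-2.6,0],-0.115],[[0,0,0],0],[[0,0,0],0],[[0,0,0],0],[[0,0,0],0]]'
```

```text
time_s: 46.08
ee_pos: [0.6071, -0.3425, 0.166]
eef_rot: [-3.141, 0.001, -0.057]
force: [-0.3, 0.0, -2.4]
grip_width: 0.0435
grip_force: 34.9
```

```bash
python3 -m pendant '[[[0,-0.2,-2],0],[[0,0,-3],0],[[0,0,-3],0],[[0,0,-2.5],0],[[0,0,0],0],[[0,0,0],0],[[0,0,0],0],[[0,0,0],0]]'
```

```text
time_s: 46.75
ee_pos: [0.6082, -0.3457, 0.0642]
eef_rot: [3.14, -0.003, -0.058]
force: [-0.5, -0.0, -2.1]
grip_width: 0.0435
grip_force: 34.9
```

```bash
python3 -m pendant '[[[-0.02,0.07,-0.6],0],[[0,0,-0.6],0],[[0,0,-0.3],0],[[0,0,0],0],[[0,0,0],0],[[0,0,0],0]]';python3 -m pendant '[[[0,0,-0.3],0],[[0,0,-0.2],0],[[0,0,0],0],[[0,0,0],0],[[0,0,0],0]]'
```

```text
time_s: 47.25
ee_pos: [0.6071, -0.3448, 0.0467]
eef_rot: [3.141, -0.0, -0.058]
force: [0.0, 0.3, -1.8]
grip_width: 0.0437
grip_force: 34.9
time_s: 47.67
ee_pos: [0.607, -0.3447, 0.0415]
eef_rot: [3.142, -0.0, -0.058]
force: [-0.0, -0.5, -2.8]
grip_width: 0.044
grip_force: 34.9
```

```bash
python3 -m pendant '[[[0,0,-0.2],0],[[0,0,-0.2],0],[[0,0,0],0],[[0,0,0],0],[[0,0,0],0]]'
```

```text
time_s: 48.08
ee_pos: [0.607, -0.3447, 0.0374]
eef_rot: [-3.142, 0.0, -0.058]
force: [0.4, 0.4, -3.3]
grip_width: 0.0438
grip_force: 35.0
```

```bash
python3 -m pendant '[[[0,0,-0.08],0],[[0,0,0],0],[[0,0,0],0]]'
```

```text
time_s: 48.33
ee_pos: [0.607, -0.3447, 0.0374]
eef_rot: [3.141, -0.0, -0.058]
force: [-3.3, 2.6, 6.0]
grip_width: 0.0439
grip_force: 35.0
```

Seated; release, rise, and check numerically.

```bash
python3 -m pendant '[[[0,0,0.06],0],[[0,0,0],0],[[0,0,0],0],[[0,0,0],0],[[0,0,0],0],[[0,0,0],0],[[0,0,0],0],[[0,0,0],0]]' 1; python3 -m pendant '[[[0,0,2],0],[[0,0,3],0],[[0,0,4],0],[[-2,0,3],0],[[-2,0,3],0],[[-2,0,3],0],[[-1.7,-0.5,0.5],0.058],[[0,0,0],0],[[0,0,0],0],[[0,0,0],0],[[0,0,0],0]]'
python3 - <<'E'
from h import *
w=shot('wrist','w14.png');s=shot('scene','s14.png');print(ctrl.get_obs()['ee_pos'])
a=load('w12')['color'].astype(int).sum(2)//3;g=w['color'].astype(int).sum(2)//3
for v in (100,125,150):print(v,a[v,284:356:2].tolist(),g[v,284:356:2].tolist())
for u in (310,320):print(a[50:62,u].tolist(),g[50:62,u].tolist(),a[114:124,u].tolist(),g[114:124,u].tolist())
# scene diff vs before pick of scanner
b=load('s11');d=abs(s['color'].astype(int)-b['color']).max(2)
x=cv2.connectedComponentsWithStats(((d>50)*255).astype('u1'))
print([st.tolist() for st in x[2][1:] if st[4]>40])
from foot import foot
E
```

```text
time_s: 49.0
ee_pos: [0.607, -0.3447, 0.0372]
eef_rot: [-3.142, 0.0, -0.058]
force: [-0.4, 0.7, -0.3]
grip_width: 0.0925
grip_force: 0.0
time_s: 49.92
ee_pos: [0.5304, -0.3493, 0.2209]
eef_rot: [-3.14, 0.002, -0.001]
force: [-0.9, 0.0, 0.0]
grip_width: 0.0943
grip_force: 0.0
[ 0.53039908 -0.34929507  0.22115518]
100 [151, 153, 156, 193, 204, 201, 141, 75, 55, 54, 56, 53, 54, 55, 54, 54, 52, 51, 54, 54, 52, 52, 53, 52, 54, 54, 52, 55, 53, 53, 101, 120, 193, 186, 150, 158] [147, 146, 146, 160, 194, 197, 172, 84, 54, 52, 53, 53, 53, 56, 53, 51, 52, 51, 50, 51, 51, 51, 48, 50, 50, 52, 50, 51, 50, 49, 60, 109, 155, 194, 163, 143]
125 [154, 155, 171, 203, 206, 169, 110, 116, 127, 126, 126, 126, 125, 126, 125, 126, 126, 126, 124, 126, 125, 125, 126, 125, 124, 124, 126, 118, 97, 108, 190, 205, 193, 133, 155, 156] [139, 139, 141, 176, 196, 194, 141, 101, 117, 123, 121, 120, 122, 120, 121, 120, 120, 118, 119, 120, 121, 120, 121, 120, 118, 118, 119, 122, 109, 90, 125, 198, 195, 170, 133, 141]
150 [155, 155, 188, 206, 201, 123, 109, 125, 126, 128, 125, 126, 124, 98, 68, 64, 67, 64, 65, 65, 86, 1
[... 639 characters left out ...]
, 119]
[[139, 16, 9, 13, 41], [45, 45, 140, 158, 8659], [195, 51, 136, 137, 6137], [358, 74, 58, 31, 835], [30, 78, 43, 39, 302], [373, 105, 34, 26, 524], [310, 147, 83, 42, 1566], [154, 191, 15, 10, 113], [183, 191, 71, 11, 657], [254, 192, 45, 11, 339], [303, 192, 26, 11, 201], [102, 203, 10, 9, 66], [159, 204, 9, 9, 55], [169, 204, 131, 13, 1253], [154, 218, 81, 12, 728], [237, 219, 58, 12, 564], [302, 220, 29, 34, 715], [136, 233, 79, 12, 742], [228, 234, 61, 12, 678], [108, 248, 47, 13, 245], [158, 249, 38, 12, 300], [227, 249, 58, 21, 550], [102, 264, 49, 13, 565], [173, 265, 15, 17, 135], [246, 266, 26, 13, 314], [430, 272, 21, 9, 130], [99, 281, 46, 14, 276], [422, 280, 28, 39, 820]]
```

Run:
```python
from h import *
a=load('s12')['color'].astype(int);b=load('s14')['color'].astype(int)
d=abs(a-b).max(2)[220:340,370:510];print('tray diff',(d>40).sum())
for f in ('s13','s14'):
    m=((load(f)['color'].max(2)<60)*255).astype('u1');m=cv2.morphologyEx(m,cv2.MORPH_OPEN,np.ones((3,3)))
    print(f,[s.tolist() for s in cv2.connectedComponentsWithStats(m)[2][1:] if s[4]>80])
print(ctrl.hand_in() if (d>40).sum()<40 else 'check')
```

```text
tray diff 0
s13 [[0, 0, 38, 44, 1380], [47, 0, 14, 8, 82], [61, 0, 71, 32, 678], [169, 0, 26, 50, 868], [220, 0, 33, 51, 1217], [251, 0, 21, 51, 346], [262, 0, 180, 99, 10369], [482, 0, 25, 44, 682], [574, 0, 27, 50, 213], [586, 0, 30, 54, 304], [0, 71, 107, 113, 4515], [282, 76, 94, 159, 6305], [518, 104, 34, 86, 1464], [193, 141, 21, 19, 254], [447, 146, 20, 17, 227], [457, 234, 32, 90, 2071], [421, 272, 30, 47, 1059], [46, 290, 39, 40, 708], [559, 298, 32, 100, 1836], [347, 346, 110, 93, 1223], [586, 377, 27, 23, 285], [435, 442, 13, 38, 278]]
s14 [[0, 0, 38, 44, 1329], [0, 0, 240, 185, 16947], [277, 0, 151, 143, 15851], [483, 0, 23, 43, 653], [522, 122, 30, 66, 908], [193, 142, 21, 18, 248], [447, 147, 20, 16, 222], [95, 181, 16, 28, 176], [457, 234, 32, 90, 2056], [131, 262, 44, 68, 1487], [421, 272, 30, 47, 1050], [46, 299, 39, 31, 664], [559, 298, 26, 95, 1497], [445, 374, 12, 56, 271], [438, 442, 10, 38, 212]]
the job is handed in; nothing more can be done
None
```

The job is handed in: the three feet that were on the rack are in their own pockets with tabs in the slots. The scanner was held still on the label for over 3 s from about 10 cm and is back in its cradle (run time about 50 s). The first foot caught the pocket rim and pushed back with about 47 N downward (wrist force about 53 N) before I shifted it and it dropped in, and the last checks were on image data, not viewed pictures.

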